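Put the scraper and the test probe back into the leaning tool rack

TASK

Slide the dust cover of the leaning tool rack fully aside, then draw the flat scraper out of its foam block and slide it blade first into the rack's slot until its handle seats on the rack, and after that do the same with the round test probe and the rack's round bore. Leave the cover open, both tools standing in the rack, and the mug, jar, spool, circuit board and screwdriver where they are.

Things in the scene. Friction and masses are not known exactly. Their poses are not given: they have to be found in the camera images.
- stand: dark steel foot plate of the tool rack, 130 x 262 x 10 mm, fixed, placed and turned differently each time. Origin: centre of its underside, z up, y along the rack. It carries a grey block (75 deep x 250 long x 75 high) leaning 30 degrees, so that its top face looks up and towards the stand's -x; the middle of that face is 97 mm above the table, its upper edge 116 mm.
- slot_mouth (a point): centre of the mouth of the rectangular slot, on the leaning top face, 30 mm to -y of its middle. z points out of the slot (30 degrees from vertical, leaning to the robot side), y along the block's length, x up the slope. The slot is 42.5 mm (x) by 7 mm (y), 66 mm deep, with a 2 mm chamfer.
- bore_mouth (a point): centre of the mouth of the round bore, on the same face, 100 mm to -y of its middle (70 mm from the slot); axes as slot_mouth. The bore is 13 mm wide and 66 mm deep, with a 2 mm chamfer.
- cover (a joint): travel of the aluminium dust cover along the y of the rack: 0 shut (both mouths covered), 0.12 m fully open. It starts shut or partly open, always over the slot, and stays where it is left; about 2 N moves it. The cover is a plate 64 x 114 x 4 mm lying 2 to 6 mm above the leaning top face.
- cover_tab (a point): centre of the upright finger tab near the +y end of the cover, 25 mm above the cover's underside. The tab is 30 mm (x) by 12 mm (y, the way to pinch it), and rises 36 mm above the plate (top 15 mm above this point). Axes as slot_mouth.
- foam_slot: pink foam block 80 x 80 x 50 mm, fixed, origin at the centre of its underside, z up; a slot 35 mm deep along its x in the middle of its top holds the scraper upright.
- foam_hole: pink foam block 80 x 80 x 50 mm, fixed, like the other, with a round hole 35 mm deep that holds the test probe upright. The two blocks may change places.
- scraper: flat scraper, 80 g, standing blade down in its foam. Origin: middle of the blade's lower end; z towards the handle, x along the blade's width, y its thickness. Steel blade 40 wide (34 over the last 8 mm) x 4 thick, z 0 to 60 mm; black handle 26 (x) x 14 (y) mm, z 60 to 150, its shoulder seats on the slot's mouth. Grip it across y at z about 105. Both ways round are the same.
- probe: round test probe, 70 g, standing tip down in its foam block. Origin: the tip; z along the tool towards the handle. Steel shank 11 mm across with a tapered tip, z 0 to 60; black round handle 20 mm across, z 60 to 150, whose shoulder seats on the bore's mouth. Grip it at z about 105 mm.
- mug: bystander: white mug, 80 mm across, 90 tall; origin at its middle on the underside.
- jar: bystander: small closed amber jar, 52 mm across, 70 tall; origin at its middle on the underside.
- spool: bystander: steel solder spool standing on its flange, 60 mm across, 42 tall; origin at its middle on the underside.
- board: bystander: red circuit board on four standoffs, 80 x 120 mm, 24 tall; origin at its middle on the underside.
- driver: bystander: screwdriver lying flat, 170 mm long; origin at the underside of its middle.

How it is judged (in metres and radians):
On the way, in this order (a step that is already met when the one before it is completed fails the run):
1. the dust cover is slid aside at least 108 mm of its 120 mm, with both tools still in their foam blocks (value of joint cover above 0.108 m and distance of each of scraper, probe from where it was at the start of the episode below 0.03 m), for 0.2 s.
2. the scraper is fully home in the slot (handle shoulder within 4 mm of the mouth), with the probe still in its foam block (z of scraper in the frame of slot_mouth below -0.056 m and x of scraper in the frame of slot_mouth between -0.006 and 0.006 m and y of scraper in the frame of slot_mouth between -0.006 and 0.006 m and angle between the z axis of scraper and the z axis of slot_mouth, either way round below 0.14 rad and distance of probe from where it was at the start of the episode below 0.03 m), for 0.2 s.
3. the probe is fully home in the bore (handle shoulder within 4 mm of the mouth) (z of probe in the frame of bore_mouth below -0.056 m and x of probe in the frame of bore_mouth between -0.006 and 0.006 m and y of probe in the frame of bore_mouth between -0.006 and 0.006 m and angle between the z axis of probe and the z axis of bore_mouth, either way round below 0.14 rad), for 0.2 s.
At the end, for the whole second after the job is handed in: The cover stands open by at least 108 mm; the scraper stands blade down in the slot and the probe tip down in the bore, each with its handle shoulder within 4 mm of the mouth, its tip within 6 mm sideways of the mouth's axis and its axis within 8 degrees of it; both are at rest (all of step 3 and value of joint cover above 0.108 m and z of scraper in the frame of slot_mouth below -0.056 m and x of scraper in the frame of slot_mouth between -0.006 and 0.006 m and y of scraper in the frame of slot_mouth between -0.006 and 0.006 m and angle between the z axis of scraper and the z axis of slot_mouth, either way round below 0.14 rad and linear speed of each of scraper, probe below 0.03 m/s); the robot touches nothing.
It fails at once if a bystander (mug, jar, spool, circuit board or screwdriver) is pushed more than 40 mm from its place (distance of any of mug, jar, spool, board, driver from where it was at the start of the episode above 0.04 m).
It also fails if it takes over 72 s, if anything falls off the work surface, if the arm or the gripper's body presses on something with over 40 N, if the wrist force passes 120 N, or if a joint passes its speed limit or range.

ROBOT

A 7-joint arm with a two-finger parallel gripper is mounted at the origin on the work surface. World frame = base frame: x ahead of the robot, y to its left, z up, the work surface at z = 0. Lengths are in mm, angles in rad, forces in N, time in s.
With the tool pointing down it reaches from about 350 to 900 mm from the base axis. Payload 19.9 kg.
Tool frame: the origin (TCP) lies at the very end of the fingers, on their centre line; the grasp point (between the pads) lies 19 mm behind it (manip.grip_point_offset is the distance from the TCP to the grasp point, in mm); z points along the fingers, y is the line along which they close (so a half turn about z gives the same grasp; the last joint's range is limited). The gripper opens to 85 mm and grips with 20 to 120 N. Pads are 22 mm wide; open, the fingers measure 114 mm over their backs; the gripper's body (76 mm by 85 mm) begins 54 mm behind the grasp point. The pads swing forward as they close: fully open they stand 13 mm farther back than shut.
Start: joints at [1.091, 0.417, -0.01, 1.614, 0.005, 1.111, -0.053], TCP at [265.526, -565.771, 231.26] pointing down, gripper open.
Joint ranges: [-2.81, 2.81], [-0.39, 2.02], [-1.27, 1.25], [0.06, 2.57], [-1.19, 4.33], [0.19, 2], [-2.82, 2.82]. Speed limits (rad/s): [1.89, 1.89, 2.39, 2.39, 3.01, 3.01, 3.01].

INTERFACE

Orientations are given as a unit quaternion [w, x, y, z].
In Python, from station import manip, cams, spot_in gives the robot as it stands.
- The arm moves only by the tool step_arm, never from a script. Its argument "commands" is a list of rows, each an object of numbers: "rx", "ry", "rz": the turn, a rotation vector about the tool's x, y, z each as a share of 45 degrees, from -1 to 1; "x", "y", "z": the shift along the tool's x, y, z each as a share of 100 mm, from -1 to 1; "jaw": the opening, from -1 (shut) to 1 (fully open). A call has 1 to 10 rows; each row shifts and turns the commanded pose from where the row before left it, along the tool's axes as they then stand; what a row does not reach is not made up. A row lasts 1/8 s, in which the tool goes at most 62.5 mm and 10.7 degrees, less where a joint would pass 70% of its speed; a pose out of reach is approached as far as the arm can. A call with a number of a shift or a turn outside -1 to 1 is refused whole. A call with a gripper value outside its range is refused whole. The fingers move at their own pace and stop on an object; "newtons" is the grip in N (left out, the last holds). Time passes only in rows, so rows that do not move let the fingers close. It gives the time, the measured TCP pose, the force, the opening and the grip force at its end, in the units of the state.
- manip.read_state(): the state, without advancing time (a new reading comes with each control period).
- cams.capture(name): name is "scene" or "top"; returns (picture, depth): 480x640x3 uint8, blue, green, red; 480x640 float32, mm along the optical axis (not along the pixel's ray), 0 where there is no reading.
- cams.camera_model(name): a dict with "camera_matrix" (3x3 intrinsics, pixels), "rvec" (rotation vector, rad) and "tvec" (3), from world to camera coordinates, as OpenCV has them. Camera axes: x right, y down, z forward; pixel columns grow to the right and rows downward; lengths in mm; the calibration is good to about 2 mm. A picture is of the moment at which its call begins. camera_model takes no time and is no camera call.
- manip.hand_in(): hands the job in; it is judged then, once.
Trained networks look in the newest picture that a camera, given by its name, has taken for a name from the list of things; names that differ only in an ending like _2 or _b are one class to them, and where a whole thing is asked for, a point or a joint stands for the part that bears it (a point fixed in the world has none). Each returns a list of dicts, best first, with "score" (0 to 1); they miss things now and then, are a little off and sometimes report something else, mostly with a low value. They report only what shows in the picture. A call takes as long as a camera call.
- spot_in(camera, target): "rect" ([left, top, right, bottom] as shares, 0 to 1, of the picture: columns of its width, rows of its height, round what is visible of it).
The state is a dict: "t": time; "q": joint angles; "qd": joint speeds; "effort": joint torques, N m; "eef_pos": TCP position; "tool_rot": TCP orientation; "ft_force": force on the tool from outside, world axes, zero at the start; "ft_torque": the same for the moment, N m; "width": finger opening in mm; "grip_force": force on a finger pad.
Only numpy, scipy, OpenCV 4.12 (cv2) and the standard library are available. Lean on these libraries where they do the work, as an engineer would, in place of code of your own. Each camera call takes 0.05 s, during which the arm holds its last target. There are 200 camera calls.

## Working session

There is one attempt and no reset: what is moved stays moved. The work goes in short steps, Python scripts to look and compute and a tool call to move; the robot and the scene stay as the last step left them, time stands still between calls to the robot, and variables do not carry over. Pictures are saved under pics/ and viewed, at most 10 in all, crops included, and the job is handed in when it is done.

Besides the shell and the picture viewer there is one more tool, called after "Emit:" by a JSON object that holds its "fn" and its "kwargs", one argument or row to a line. step_arm: Moves the arm, as the interface text tells. Shift numbers are shares of 100 mm and turn numbers shares of 45 degrees, none past 1 either way. Its arguments: {"type":"object","properties":{"commands":{"type":"array"},"newtons":{"type":"number"}},"required":["commands"]}

```bash
mkdir -p pics; ls
python3 - <<'E'
from station import manip,cams,spot_in
import cv2,numpy as np
print(manip.read_state())
for n in("scene","top"):
    p,d=cams.capture(n); cv2.imwrite(f"pics/{n}0.png",p); np.save(f"pics/{n}0.npy",d)
    m=cams.camera_model(n); R=cv2.Rodrigues(np.array(m["rvec"],float))[0]
    print(n,m["camera_matrix"],(-R.T@np.array(m["tvec"]).ravel()).round(1),R.round(3).tolist())
    for t in("stand","cover","foam_slot","foam_hole","scraper","probe","mug","jar","spool","board","driver"):
        print(t,[(round(o["score"],2),(np.array(o["rect"])*[640,480,640,480]).round().tolist()) for o in spot_in(n,t)[:2]])
E
```

```text
pics
{'t': 0.0, 'q': array([ 1.09050563,  0.41796043, -0.01030726,  1.61416035,  0.00467185,
        1.11069744, -0.05301139]), 'qd': array([-0.001244  ,  0.00024667,  0.00014056,  0.00107334,  0.00047072,
        0.00102562,  0.00161768]), 'effort': array([-5.75912447e-03, -8.64465594e+01,  6.75191022e-01, -4.34909821e+01,
        1.88253442e-02,  7.47348298e-03,  1.12646873e-06]), 'eef_pos': array([ 265.38345252, -565.48311969,  230.67450625]), 'tool_rot': array([-5.78620318e-04,  9.76030335e-01,  2.17633691e-01, -1.61578556e-04]), 'ft_force': array([-0.22325283,  0.09645691,  0.4850056 ]), 'ft_torque': array([-0.00474943, -0.02065533,  0.0326237 ]), 'grip_force': 0.0, 'width': 85.27235758942018}
scene [[589.47282792   0.         321.24145052]
 [  0.         589.47282792 232.4207195 ]
 [  0.           0.           1.        ]] [1368.5  287.6  813.1] [[-0.375, 0.927, 0.009], [0.575, 0.24, -0.782], [-0.727, -0.288, -0.623]]
stand [(0.84, [354.0, 277.0, 511.0, 389.0]), (0.4, [373.0, 210.0, 399.0, 264.0])]
cover [(0.68, [390.0, 272.0, 458.0, 301.0])]
foam_slot [(0.75, [186.0, 212.0, 23
[... 591 characters left out ...]
  -63.2 1008. ] [[0.023, -0.999, -0.025], [-0.998, -0.022, -0.06], [0.059, 0.026, -0.998]]
stand [(0.69, [91.0, 153.0, 260.0, 244.0])]
cover [(0.97, [149.0, 188.0, 225.0, 233.0]), (0.33, [94.0, 166.0, 250.0, 243.0])]
foam_slot [(0.92, [435.0, 241.0, 496.0, 297.0]), (0.33, [90.0, 154.0, 258.0, 245.0])]
foam_hole [(0.9, [305.0, 245.0, 363.0, 305.0])]
scraper [(0.62, [467.0, 257.0, 494.0, 280.0])]
probe [(0.52, [327.0, 272.0, 343.0, 283.0])]
mug [(0.86, [314.0, 147.0, 379.0, 199.0])]
jar [(0.83, [443.0, 161.0, 477.0, 193.0])]
spool [(0.55, [395.0, 184.0, 430.0, 221.0]), (0.46, [88.0, 153.0, 263.0, 243.0])]
board [(0.71, [168.0, 301.0, 244.0, 359.0])]
driver [(0.7, [262.0, 293.0, 277.0, 386.0])]
```

View pics/top0.png

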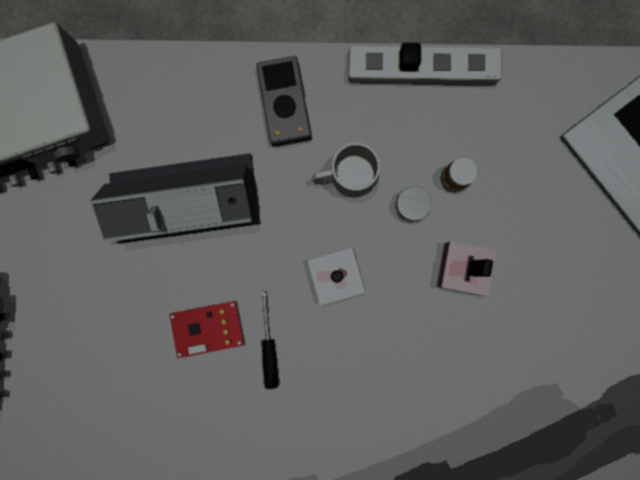

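View pics/scene0.png

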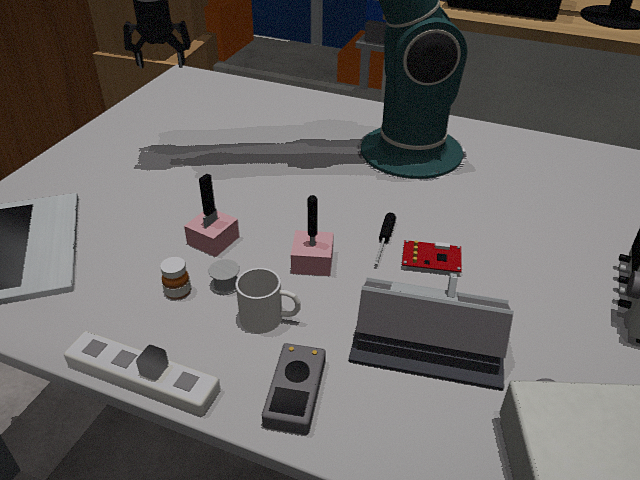

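The top view shows the rack on the left with its tab at (155,218), the cover partly open and the bore showing at (232,201). The scraper is at (480,268) with its blade along the image columns, and the probe is at (337,276). The scene view agrees with this.

```bash
cat > h.py <<'E'
import numpy as np,cv2
from station import cams,manip,spot_in
from scipy.spatial.transform import Rotation as Rn
def cloud(n,d):
    m=cams.camera_model(n);K=m["camera_matrix"];K=np.array(K);R=cv2.Rodrigues(np.array(m["rvec"],float))[0];t=np.array(m["tvec"],float).ravel()
    v,u=np.mgrid[:480,:640]
    c=np.stack([(u-K[0,2])/K[0,0]*d,(v-K[1,2])/K[1,1]*d,d],-1)
    w=(c-t)@R; w[d<=0]=np.nan
    return w
def pix(n,P):
    m=cams.camera_model(n)
    return cv2.projectPoints(np.array(P,float).reshape(-1,3),np.array(m["rvec"],float),np.array(m["tvec"],float),np.array(m["camera_matrix"]),None)[0].reshape(-1,2)
E
python3 - <<'E'
from h import *
W={n:cloud(n,np.load(f"pics/{n}0.npy")) for n in("top","scene")}
T=W["top"];S=W["scene"]
print("table z",[np.nanmedian(T[400:420,150:250,2]),np.nanmedian(S[180:200,100:150,2])])
def box(A,r,lo,hi):
    p=A[r[1]:r[3],r[0]:r[2]].reshape(-1,3);p=p[np.isfinite(p[:,0])];return p[(p[:,2]>lo)&(p[:,2]<hi)]
for nm,rt,rs in(("foam_slot",(430,236,500,302),(180,165,240,262)),("foam_hole",(300,240,368,310),(285,190,340,280))):
    for k,A,r in(("top",T,rt),("scene",S,rs)):
        p=box(A,r,44,56)
        print(nm,k,len(p),p[:,2].mean(),cv2.minAreaRect(p[:,:2].astype(np.float32)))
        p=box(A,r,160,175); print("  tooltop",len(p),p.mean(0) if len(p) else 0,cv2.minAreaRect(p[:,:2].astype(np.float32)) if len(p) else 0)
        for lo in(80,100,120,140):
            p=box(A,r,lo,lo+20)
            if len(p): print("  ",lo,len(p),p.mean(0).round(1),p.min(0).round(1),p.max(0).round(1))
p=box(T,(85,145,268,250),60,150)
# plane fit for face
best=None;rng=np.random.default_rng(0)
for i in range(500):
    q=p[rng.choice(len(p),3,False)];n=np.cross(q[1]-q[0],q[2]-q[0]);n/=np.linalg.norm(n)+1e-9;n*=np.sign(n[2])
    if abs(n[2]-.866)>.06: continue
    c=(abs((p-q[0])@n)<1.5).sum()
    if best is None or c>best[0]: best=(c,n,q[0])
c,n,q=best;a=p[abs((p-q)@n)<3];m=a.mean(0);n=np.linalg.svd(a-m,full_matrices=False)[2][2];n*=np.sign(n[2])
print("plane",c,len(p),n,np.degrees(np.arccos(n[2])),m)
y=np.cross(n,[0,0,1.]);y/=np.linalg.norm(y);
if y[1]<0:y=-y
x=np.cross(y,n);print("x",x,"y",y)
l=p-m;h=l@n;print(np.histogram(h,np.arange(-40,50,2)))
for lo,hi in((-12,-2.5),(-2.5,2.5),(2.5,6),(8,50)):
    s=l[(h>lo)&(h<hi)];print(lo,hi,len(s),"x",np.percentile(s@x,[0,1,50,99,100]).round(1),"y",np.percentile(s@y,[0,1,50,99,100]).round(1),"h",np.median(s@n))
np.savez("f.npz",m=m,n=n,x=x,y=y)
E
```

```text
table z [np.float64(0.7433937402666573), np.float64(1.0490420061844996)]
foam_slot top 1809 50.57889389052298 ((537.799560546875, -295.8660583496094), (81.40404510498047, 80.29283905029297), 80.27916717529297)
  tooltop 169 [ 537.48980197 -294.98669606  165.14224845] ((537.4940185546875, -295.6985168457031), (14.515684127807617, 25.704538345336914), 79.71881103515625)
   80 47 [ 537.2 -289.8   90.5] [ 524.3 -296.4   80.2] [ 550.5 -287.    99.9]
   100 55 [ 536.8 -289.5  110.4] [ 524.3 -296.8  101.1] [ 549.9 -287.3  119.4]
   120 60 [ 537.  -289.8  130.7] [ 524.3 -296.5  120.1] [ 550.8 -286.8  139.9]
   140 56 [ 536.3 -289.7  150.2] [ 524.3 -297.   141. ] [ 550.2 -287.3  159.7]
foam_slot scene 838 50.291921816586374 ((554.7544555664062, -257.7071533203125), (167.52410888671875, 99.64308166503906), 63.39455032348633)
  tooltop 70 [ 539.27748337 -292.99865515  164.22281422] ((537.4031982421875, -295.2564697265625), (17.94855308532715, 27.003114700317383), 81.45497131347656)
   80 98 [ 541.4 -290.7   90.2] [ 525.2 -302.    80.2] [ 551.5 -283.9  100. ]
   100 100 [ 541.6 -290.8  109.9] [ 
[... 1595 characters left out ...]
   63,   26,    1,    0,    0]), array([-40, -38, -36, -34, -32, -30, -28, -26, -24, -22, -20, -18, -16,
       -14, -12, -10,  -8,  -6,  -4,  -2,   0,   2,   4,   6,   8,  10,
        12,  14,  16,  18,  20,  22,  24,  26,  28,  30,  32,  34,  36,
        38,  40,  42,  44,  46,  48]))
-12 -2.5 1815 x [-41.4 -34.4   9.1  44.4  46.3] y [-141.3 -139.5 -101.7  101.3  112.2] h -6.728307211055393
-2.5 2.5 3678 x [-46.3 -38.    0.1  41.6  45.9] y [-141.7 -118.   -12.2  108.3  111.4] h 0.10784321995422161
2.5 6 975 x [-45.7 -43.1   9.9  38.1  40.4] y [-89.5 -70.6   1.3 106.4 111.3] h 3.531359966791445
8 50 295 x [-41.6 -39.5   2.7  31.   34.7] y [  0.2   1.2   5.3 107.7 110.4] h 32.903576321341056
```

Run:
```python
from h import *
from scipy.optimize import least_squares
T=cloud("top",np.load("pics/top0.npy"));img=cv2.imread("pics/top0.png")
def g(poly):
    k=np.zeros((480,640),np.uint8);cv2.fillPoly(k,[np.array(poly)],1);p=T[k>0];return p[np.isfinite(p[:,0])]
A=np.vstack([g([(103,204),(143,202),(146,230),(112,233)]),g([(222,187),(241,186),(246,217),(226,219)])])
B=g([(165,195),(215,189),(217,220),(168,226)])
def f(v):
    u=np.array([np.cos(v[0]),np.sin(v[0])]);t=np.tan(np.pi/6)
    return np.r_[A[:,2]-97-t*(A[:,:2]@u-v[1])-v[2],B[:,2]-97-6.93-t*(B[:,:2]@u-v[1])-v[2]]
# z offset ~0.8 camera bias fixed
s=least_squares(lambda v:f([v[0],v[1],0.8]),[0.08,620],loss="soft_l1");print(s.x,np.abs(f([*s.x,.8])).mean(),[f([*s.x,.8])[:len(A)].mean(),f([*s.x,.8])[len(A):].mean()])
psi,c=s.x
# end/edge extents: use pts on face plane
r=T[145:250,85:268].reshape(-1,3);r=r[np.isfinite(r[:,0])]
for ps in(psi,):
    u=np.array([np.cos(ps),np.sin(ps)]);v=np.array([-u[1],u[0]])
    X=r[:,:2]@u-c;Y=r[:,:2]@v;h=(r[:,2]-97.8-np.tan(np.pi/6)*X)*.866
    ok=(h>-3)&(h<9)&(r[:,2]>70)
    rect=cv2.minAreaRect(np.c_[X,Y][ok].astype(np.float32));print(rect)
    for a in range(-30,31,10):
        o=ok&(abs(X-a)<5);print(a,Y[o].min(),Y[o].max(),end=" | ")
    print()
    y0,y1=Y[ok].min(),Y[ok].max()
    for b in np.linspace(y0+15,y1-15,9):
        o=ok&(abs(Y-b)<8);print(round(b),X[o].min().round(1),X[o].max().round(1),end=" | ")
    tab=(h>15)&(h<50)&(X<40)&(X>-45);tab&=abs(Y-np.median(Y[(h>34)&tab]))<40
    print("\ntab",tab.sum(),[(np.percentile(q[tab&(h>30)],[1,50,99]).round(1)) for q in(X,Y,h)])
# foam pinkish / bore
crop=cv2.resize(img[140:255,80:275],None,fx=4,fy=4,interpolation=cv2.INTER_CUBIC);cv2.imwrite("pics/rack.png",crop)
gz=cv2.cvtColor(img,cv2.COLOR_BGR2GRAY)[194:210,224:241];print(gz[::2])
```

```text
[1.62639332e-01 6.46036844e+02] 1.5853641644094447 [np.float64(-0.4146417956025598), np.float64(0.06933662609174131)]
((0.06048583984375, 98.97106170654297), (250.8211669921875, 69.88878631591797), 89.78614044189453)
-30 -26.052109144150798 224.20994330641312 | -20 -26.285371344912054 224.44969224724414 | -10 -25.88961382898656 223.72114598334346 | 0 -26.435525797193197 224.09553373136106 | 10 -26.392486130129846 223.02118255745776 | 20 -26.394109991403656 223.64284362299037 | 30 -26.539305598785152 223.48966957244403 | 
-12 -35.1 33.9 | 16 -34.8 34.6 | 44 -34.7 34.4 | 71 -34.7 34.2 | 99 -34.9 34.2 | 127 -34.8 34.3 | 154 -34.3 34.7 | 182 -34.4 34.5 | 209 -34.1 34.3 | 
tab 253 [array([-32.4, -18. ,  -3. ]), array([116.4, 121.1, 128.7]), array([30.5, 41.3, 44.8])]
[[50 51 48 51 52 51 50 47 51 52 49 51 51 50 49 53 51]
 [49 52 50 49 50 52 50 48 46 47 49 50 53 51 53 49 47]
 [50 53 51 46 39 27 24 16 20 24 28 36 46 53 53 52 51]
 [51 48 49 39 27 12 17 14 19 21 24 26 37 45 49 55 49]
 [52 50 47 43 31 21 22 27 26 28 31 35 40 48 51 50 52]
 [50 51 52 48 48 43 40 43 38 39 42 46 49 51 48 52 52]
 [46 50 51 49 50 51 54 52 52 52 53 54 53 54 52 54 51]
 [51 53 50 51 48 54 52 52 54 49 51 52 50 52 52 49 52]]
```

View pics/rack.png

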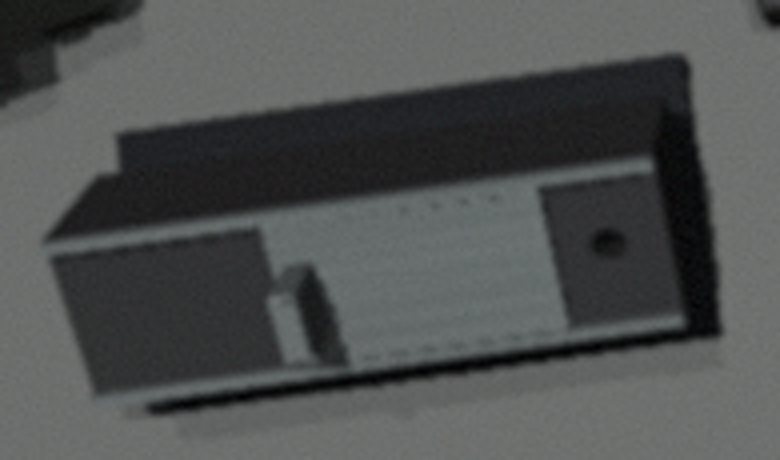

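The rack crop shows the bore at about (232,200.5) full-frame, the tab near (153,218), and side rails along both edges. The fit agrees with the given block size (250.8 mm long).

```bash
cat >> h.py <<'E'
psi=0.161;u=np.array([np.cos(psi),np.sin(psi),0]);v=np.array([-u[1],u[0],0]);ez=np.array([0,0,1.])
n=-.5*u+.866025*ez;xs=.866025*u+.5*ez
C=646.0*u+98.97*v+97*ez
def rack(x,y,h): return C+x*xs+y*v+h*n
Rrack=np.c_[xs,-v,-n]   # tool axes when working at the rack
def down(a):  # tool y along angle a (rad), pointing down
    y=np.array([np.cos(a),np.sin(a),0]);z=-ez;return np.c_[np.cross(y,z),y,z]
def tool():
    s=manip.read_state();return np.array(s["eef_pos"]),Rn.from_quat(np.array(s["tool_rot"])[[1,2,3,0]]).as_matrix(),s
def plan(P,R=None):
    p,R0,s=tool();R=R0 if R is None else R
    r=Rn.from_matrix(R0.T@R).as_rotvec()/(np.pi/4);N=int(np.ceil(np.linalg.norm(r)/.2))
    print("at",p.round(1),"turn",r.round(3),"rows",N,(r/max(N,1)).round(3))
    d=R.T@(P-p)/100;M=int(np.ceil(np.linalg.norm(d)/.5));print("then shift",d.round(3),"rows",M,(d/max(M,1)).round(3))
E
python3 - <<'E'
from h import *
print("bore",pix("top",rack(0,-100,0)),rack(0,-100,0)); print("C",C,"corners",pix("top",[rack(a,b,0) for a in(-37.5,37.5) for b in(-125,125)]).round(1).tolist())
def onface(px,h):
    m=cams.camera_model("top");K=np.array(m["camera_matrix"]);R=cv2.Rodrigues(np.array(m["rvec"],float))[0];o=-R.T@np.array(m["tvec"],float).ravel()
    d=R.T@np.linalg.inv(K)@[*px,1];w=o+d*((C+h*n-o)@n)/(d@n)-C;return w@xs,w@v
print("bore meas",onface((232,200.5),0),"cover -y edge",[onface(q,6) for q in((221.7,222),(216,186))],"tab top",onface((153.5,209),42))
plan(rack(0,23,160),Rrack)
E
```

```text
bore [[232.27567784 201.36095483]] [637.81070116 102.54057924  97.        ]
C [621.78016575 201.24732639  97.        ] corners [[251.5, 219.8], [104.6, 240.6], [242.9, 177.9], [90.7, 199.5]]
bore meas (np.float64(1.563001319974272), np.float64(-99.85616803248296)) cover -y edge [(np.float64(-31.28559839118753), np.float64(-76.43940309649001)), (np.float64(32.35819489625719), np.float64(-80.5195829088961))] tab top (np.float64(21.937920836176264), np.float64(16.56008429826974))
at [ 265.5 -565.8  231.3] turn [-0.093  0.662  0.346] rows 4 [-0.023  0.166  0.086]
then shift [ 3.439 -7.23   1.936] rows 17 [ 0.202 -0.425  0.114]
```

Emit:
{"fn": "step_arm", "kwargs": {
  "commands": [
    {"rx": -0.023,"ry": 0.166,"rz": 0.086,"jaw": 1},
    {"rx": -0.023,"ry": 0.166,"rz": 0.086,"jaw": 1},
    {"rx": -0.023,"ry": 0.166,"rz": 0.086,"jaw": 1},
    {"rx": -0.023,"ry": 0.166,"rz": 0.086,"jaw": 1},
    {"x": 0.2,"y": -0.425,"z": 0.114},
    {"x": 0.2,"y": -0.425,"z": 0.114},
    {"x": 0.2,"y": -0.425,"z": 0.114},
    {"x": 0.2,"y": -0.425,"z": 0.114},
    {"x": 0.2,"y": -0.425,"z": 0.114},
    {"x": 0.2,"y": -0.425,"z": 0.114}
  ]
}}

```text
validation failed for argument at $.co...
```

Emit:
{"fn": "step_arm", "kwargs": {
  "commands": [
    {"x": 0.2,"y": -0.425,"z": 0.114},
    {"x": 0.2,"y": -0.425,"z": 0.114},
    {"x": 0.2,"y": -0.425,"z": 0.114},
    {"x": 0.2,"y": -0.425,"z": 0.114},
    {"x": 0.2,"y": -0.425,"z": 0.114},
    {"x": 0.2,"y": -0.425,"z": 0.114},
    {"x": 0.2,"y": -0.425,"z": 0.114},
    {"x": 0.2,"y": -0.425,"z": 0.114},
    {"x": 0.2,"y": -0.425,"z": 0.114},
    {}
  ]
}}

```text
validation failed for argument at $.co...
```

```bash
python3 -c "
from h import *
print(tool()[2]['q'].round(2));plan(rack(0,23,14),Rrack)"
```

```text
[ 1.09  0.42 -0.01  1.61  0.    1.11 -0.05]
at [ 265.5 -565.8  231.3] turn [-0.093  0.662  0.346] rows 4 [-0.023  0.166  0.086]
then shift [ 3.439 -7.23   3.396] rows 18 [ 0.191 -0.402  0.189]
```

Emit:
{"fn": "step_arm", "kwargs": {
  "commands": [
    {"x": 0,"y": 0,"z": 0,"rx": -0.023,"ry": 0.166,"rz": 0.086,"jaw": 1},
    {"x": 0,"y": 0,"z": 0,"rx": -0.023,"ry": 0.166,"rz": 0.086,"jaw": 1},
    {"x": 0,"y": 0,"z": 0,"rx": -0.023,"ry": 0.166,"rz": 0.086,"jaw": 1},
    {"x": 0,"y": 0,"z": 0,"rx": -0.023,"ry": 0.166,"rz": 0.086,"jaw": 1}
  ]
}}

```text
t: 1.7
eef_pos: [265.3, -566.2, 231.7]
tool_rot: [-0.021, 0.962, 0.077, 0.261]
ft_force: [1.0, 0.4, -0.7]
width: 85.5
grip_force: 0.0
```

Emit:
{"fn": "step_arm", "kwargs": {
  "commands": [
    {"x": 0.2,"y": -0.425,"z": 0.114,"rx": 0,"ry": 0,"rz": 0,"jaw": 1},
    {"x": 0.2,"y": -0.425,"z": 0.114,"rx": 0,"ry": 0,"rz": 0,"jaw": 1},
    {"x": 0.2,"y": -0.425,"z": 0.114,"rx": 0,"ry": 0,"rz": 0,"jaw": 1},
    {"x": 0.2,"y": -0.425,"z": 0.114,"rx": 0,"ry": 0,"rz": 0,"jaw": 1},
    {"x": 0.2,"y": -0.425,"z": 0.114,"rx": 0,"ry": 0,"rz": 0,"jaw": 1},
    {"x": 0.2,"y": -0.425,"z": 0.114,"rx": 0,"ry": 0,"rz": 0,"jaw": 1},
    {"x": 0.2,"y": -0.425,"z": 0.114,"rx": 0,"ry": 0,"rz": 0,"jaw": 1},
    {"x": 0.2,"y": -0.425,"z": 0.114,"rx": 0,"ry": 0,"rz": 0,"jaw": 1}
  ]
}}

```text
t: 2.7
eef_pos: [392.7, -199.1, 232.8]
tool_rot: [-0.021, 0.963, 0.078, 0.259]
ft_force: [2.1, 0.2, 1.1]
width: 85.2
grip_force: 0.0
```

Emit:
{"fn": "step_arm", "kwargs": {
  "commands": [
    {"x": 0.2,"y": -0.425,"z": 0.114,"rx": 0,"ry": 0,"rz": 0,"jaw": 1},
    {"x": 0.2,"y": -0.425,"z": 0.114,"rx": 0,"ry": 0,"rz": 0,"jaw": 1},
    {"x": 0.2,"y": -0.425,"z": 0.114,"rx": 0,"ry": 0,"rz": 0,"jaw": 1},
    {"x": 0.2,"y": -0.425,"z": 0.114,"rx": 0,"ry": 0,"rz": 0,"jaw": 1},
    {"x": 0.2,"y": -0.425,"z": 0.114,"rx": 0,"ry": 0,"rz": 0,"jaw": 1},
    {"x": 0.2,"y": -0.425,"z": 0.114,"rx": 0,"ry": 0,"rz": 0,"jaw": 1},
    {"x": 0.2,"y": -0.425,"z": 0.114,"rx": 0,"ry": 0,"rz": 0,"jaw": 1},
    {"x": 0.2,"y": -0.425,"z": 0.114,"rx": 0,"ry": 0,"rz": 0,"jaw": 1},
    {"x": 0,"y": 0,"z": 0,"rx": 0,"ry": 0,"rz": 0,"jaw": 1}
  ]
}}

```text
t: 3.82
eef_pos: [494.4, 107.7, 228.6]
tool_rot: [-0.021, 0.966, 0.081, 0.244]
ft_force: [0.1, -0.1, -0.3]
width: 85.7
grip_force: 0.0
```

```bash
python3 -c "
from h import *
print(tool()[2]['q'].round(2));plan(rack(0,22,14),Rrack)
d=(np.array(tool()[0])-C);print(d@xs,d@v,d@n)"
```

```text
[ 0.93  0.02 -1.24  2.23  0.21  0.42 -1.87]
at [494.4 107.7 228.6] turn [-0.005  0.036  0.007] rows 1 [-0.005  0.036  0.007]
then shift [ 0.56  -0.94   1.704] rows 5 [ 0.112 -0.188  0.341]
-56.041175019679116 -71.96861855709952 184.3670661035336
```

Emit:
{"fn": "step_arm", "kwargs": {
  "commands": [
    {"x": 0.11,"y": -0.19,"z": 0.04,"rx": -0.005,"ry": 0.036,"rz": 0.007,"jaw": 1},
    {"x": 0.11,"y": -0.19,"z": 0.04,"rx": 0,"ry": 0,"rz": 0,"jaw": 1},
    {"x": 0.11,"y": -0.19,"z": 0.04,"rx": 0,"ry": 0,"rz": 0,"jaw": 1},
    {"x": 0.11,"y": -0.19,"z": 0.04,"rx": 0,"ry": 0,"rz": 0,"jaw": 1},
    {"x": 0.11,"y": -0.19,"z": 0.04,"rx": 0,"ry": 0,"rz": 0,"jaw": 1},
    {"x": 0,"y": 0,"z": 0,"rx": 0,"ry": 0,"rz": 0,"jaw": 1}
  ]
}}

```text
t: 4.58
eef_pos: [535.7, 210.1, 238.2]
tool_rot: [-0.02, 0.963, 0.078, 0.258]
ft_force: [-0.7, -0.4, -0.4]
width: 85.2
grip_force: 0.0
```

```bash
python3 -c "
from h import *
print(tool()[2]['q'].round(2));plan(rack(0,22,14),Rrack)
d=(np.array(tool()[0])-C);print(d@xs,d@v,d@n)"
```

```text
[ 0.47  0.23 -1.09  2.09  0.78  0.58 -2.56]
at [535.7 210.1 238.2] turn [0.001 0.001 0.001] rows 1 [0.001 0.001 0.001]
then shift [0.017 0.006 1.501] rows 4 [0.004 0.001 0.375]
-1.7461065163116416 22.56488215798073 164.08626995754784
```

Emit:
{"fn": "step_arm", "kwargs": {
  "commands": [
    {"x": 0.004,"y": 0,"z": 0.375,"rx": 0,"ry": 0,"rz": 0,"jaw": 1},
    {"x": 0.004,"y": 0,"z": 0.375,"rx": 0,"ry": 0,"rz": 0,"jaw": 1},
    {"x": 0.004,"y": 0,"z": 0.375,"rx": 0,"ry": 0,"rz": 0,"jaw": 1},
    {"x": 0.004,"y": 0,"z": 0.375,"rx": 0,"ry": 0,"rz": 0,"jaw": 1},
    {"x": 0,"y": 0,"z": 0,"rx": 0,"ry": 0,"rz": 0,"jaw": 1}
  ]
}}

```text
t: 5.2
eef_pos: [596.8, 219.1, 127.4]
tool_rot: [-0.02, 0.964, 0.077, 0.254]
ft_force: [-0.4, 0.9, 0.2]
width: 86.0
grip_force: 0.0
```

Emit:
{"fn": "step_arm", "kwargs": {
  "commands": [
    {"x": 0,"y": 0,"z": 0,"rx": 0,"ry": 0,"rz": 0,"jaw": -1},
    {"x": 0,"y": 0,"z": 0,"rx": 0,"ry": 0,"rz": 0,"jaw": -1},
    {"x": 0,"y": 0,"z": 0,"rx": 0,"ry": 0,"rz": 0,"jaw": -1},
    {"x": 0,"y": 0,"z": 0,"rx": 0,"ry": 0,"rz": 0,"jaw": -1},
    {"x": 0,"y": 0,"z": 0,"rx": 0,"ry": 0,"rz": 0,"jaw": -1},
    {"x": 0,"y": 0,"z": 0,"rx": 0,"ry": 0,"rz": 0,"jaw": -1}
  ],
  "newtons": 30
}}

```text
t: 5.95
eef_pos: [597.5, 219.5, 128.5]
tool_rot: [-0.021, 0.964, 0.076, 0.255]
ft_force: [-3.4, -3.1, 6.3]
width: 10.6
grip_force: 32.5
```

```bash
python3 -c "
from h import *
print(tool()[2]['q'].round(2));plan(rack(0,100,14),Rrack)
d=(np.array(tool()[0])-C);print(d@xs,d@v,d@n)"
```

```text
[-0.06  0.42 -0.49  2.05  1.06  0.39 -2.82]
at [597.5 219.5 128.5] turn [-0.     0.008 -0.005] rows 1 [-0.     0.008 -0.005]
then shift [ 0.024 -0.781  0.238] rows 2 [ 0.012 -0.39   0.119]
-2.414177163158275 21.92481813576833 37.807279042027815
```

Emit:
{"fn": "step_arm", "kwargs": {
  "commands": [
    {"x": 0,"y": 0,"z": 0,"rx": 0,"ry": 0,"rz": 0,"jaw": 1},
    {"x": 0,"y": 0,"z": 0,"rx": 0,"ry": 0,"rz": 0,"jaw": 1},
    {"x": 0,"y": 0,"z": -0.4,"rx": 0,"ry": 0,"rz": 0,"jaw": 1},
    {"x": 0,"y": 0,"z": -0.5,"rx": 0,"ry": 0,"rz": 0,"jaw": 1},
    {"x": 0,"y": 0,"z": -0.4,"rx": 0,"ry": 0,"rz": 0,"jaw": 1},
    {"x": 0,"y": 0,"z": 0,"rx": 0,"ry": 0,"rz": 0.22,"jaw": 1},
    {"x": 0,"y": 0,"z": 0,"rx": 0,"ry": 0,"rz": 0.22,"jaw": 1},
    {"x": 0,"y": 0,"z": 0,"rx": 0,"ry": 0,"rz": 0.22,"jaw": 1}
  ]
}}

```text
t: 6.95
eef_pos: [534.0, 208.0, 239.5]
tool_rot: [-0.074, 0.958, -0.133, 0.243]
ft_force: [0.4, -0.2, -1.1]
width: 85.3
grip_force: 0.0
```

```bash
python3 -c "
from h import *
print(tool()[2]['q'].round(2));plan(rack(0,22,120),Rrack@np.diag([-1,-1,1]))
d=(np.array(tool()[0])-C);print(d@xs,d@v,d@n)"
```

```text
[-0.03  0.12 -0.52  2.1   0.52  0.5  -2.78]
at [534.  208.  239.5] turn [ 0.016 -0.008  3.444] rows 18 [ 0.001 -0.     0.191]
then shift [-0.029  0.013  0.462] rows 1 [-0.029  0.013  0.462]
-2.8907025529459247 20.70556837963148 166.16474613588863
```

Emit:
{"fn": "step_arm", "kwargs": {
  "commands": [
    {"x": 0,"y": 0,"z": 0,"rx": 0,"ry": 0,"rz": -0.228,"jaw": 1},
    {"x": 0,"y": 0,"z": 0,"rx": 0,"ry": 0,"rz": -0.228,"jaw": 1},
    {"x": 0,"y": 0,"z": 0,"rx": 0,"ry": 0,"rz": -0.228,"jaw": 1},
    {"x": 0,"y": 0,"z": 0,"rx": 0,"ry": 0,"rz": -0.228,"jaw": 1},
    {"x": 0,"y": 0,"z": 0,"rx": 0,"ry": 0,"rz": -0.228,"jaw": 1},
    {"x": 0,"y": 0,"z": 0,"rx": 0,"ry": 0,"rz": -0.228,"jaw": 1},
    {"x": 0,"y": 0,"z": 0,"rx": 0,"ry": 0,"rz": -0.228,"jaw": 1},
    {"x": 0,"y": 0,"z": 0,"rx": 0,"ry": 0,"rz": -0.228,"jaw": 1}
  ]
}}

```text
t: 7.95
eef_pos: [533.6, 209.1, 239.5]
tool_rot: [0.105, 0.807, 0.534, 0.231]
ft_force: [0.2, 0.6, 0.5]
width: 85.5
grip_force: 0.0
```

```bash
python3 -c "
from h import *
print(tool()[2]['q'].round(2));plan(rack(0,22,120),Rrack@np.diag([-1,-1,1]))
d=(np.array(tool()[0])-C);print(d@xs,d@v,d@n)"
```

```text
[ 0.14  0.14 -0.7   2.1   0.58  0.52 -1.39]
at [533.6 209.1 239.5] turn [-0.015 -0.005 -2.717] rows 14 [-0.001 -0.    -0.194]
then shift [-0.031  0.001  0.463] rows 1 [-0.031  0.001  0.463]
-3.05376049687014 21.88846040886778 166.28150902492885
```

Emit:
{"fn": "step_arm", "kwargs": {
  "commands": [
    {"x": 0,"y": 0,"z": 0,"rx": 0,"ry": 0,"rz": -0.226,"jaw": 1},
    {"x": 0,"y": 0,"z": 0,"rx": 0,"ry": 0,"rz": -0.226,"jaw": 1},
    {"x": 0,"y": 0,"z": 0,"rx": 0,"ry": 0,"rz": -0.226,"jaw": 1},
    {"x": 0,"y": 0,"z": 0,"rx": 0,"ry": 0,"rz": -0.226,"jaw": 1},
    {"x": 0,"y": 0,"z": 0,"rx": 0,"ry": 0,"rz": -0.226,"jaw": 1},
    {"x": 0,"y": 0,"z": 0,"rx": 0,"ry": 0,"rz": -0.226,"jaw": 1},
    {"x": 0,"y": 0,"z": 0,"rx": 0,"ry": 0,"rz": -0.226,"jaw": 1},
    {"x": 0,"y": 0,"z": 0,"rx": 0,"ry": 0,"rz": -0.226,"jaw": 1},
    {"x": 0,"y": 0,"z": 0,"rx": 0,"ry": 0,"rz": -0.226,"jaw": 1},
    {"x": 0,"y": 0,"z": 0,"rx": 0,"ry": 0,"rz": -0.226,"jaw": 1}
  ]
}}

```text
t: 9.2
eef_pos: [533.6, 209.1, 239.5]
tool_rot: [0.246, 0.096, 0.962, 0.065]
ft_force: [-0.4, -0.6, -0.4]
width: 85.5
grip_force: 0.0
```

Emit:
{"fn": "step_arm", "kwargs": {
  "commands": [
    {"x": 0,"y": 0,"z": 0,"rx": 0,"ry": 0,"rz": -0.226,"jaw": 1},
    {"x": 0,"y": 0,"z": 0,"rx": 0,"ry": 0,"rz": -0.226,"jaw": 1},
    {"x": 0,"y": 0,"z": 0,"rx": 0,"ry": 0,"rz": 0,"jaw": 1}
  ]
}}

```text
t: 9.57
eef_pos: [533.7, 209.0, 239.4]
tool_rot: [0.253, -0.072, 0.964, 0.021]
ft_force: [0.1, -0.5, 0.0]
width: 85.6
grip_force: 0.0
```

```bash
echo 'Rrack=Rrack@np.diag([-1,-1,1])
def rk():
    d=tool()[0]-C;print("rack frame",np.round([d@xs,d@v,d@n],1),"q",tool()[2]["q"].round(2))' >> h.py; python3 -c "
from h import *
rk();plan(rack(0,22,12),Rrack)"
```

```text
rack frame [ -3.   21.7 166.2] q [ 0.43  0.2  -1.04  2.09  0.72  0.57  0.62]
at [533.7 209.  239.4] turn [-0.002 -0.013 -0.014] rows 1 [-0.002 -0.013 -0.014]
then shift [-0.03   0.003  1.542] rows 4 [-0.008  0.001  0.386]
```

Emit:
{"fn": "step_arm", "kwargs": {
  "commands": [
    {"x": -0.03,"y": 0,"z": 0.38,"rx": -0.002,"ry": -0.013,"rz": -0.014,"jaw": 1},
    {"x": 0,"y": 0,"z": 0.38,"rx": 0,"ry": 0,"rz": 0,"jaw": 1},
    {"x": 0,"y": 0,"z": 0.38,"rx": 0,"ry": 0,"rz": 0,"jaw": 1},
    {"x": 0,"y": 0,"z": 0.2,"rx": 0,"ry": 0,"rz": 0,"jaw": 1},
    {"x": 0,"y": 0,"z": 0.18,"rx": 0,"ry": 0,"rz": 0,"jaw": 1},
    {"x": 0,"y": 0,"z": 0,"rx": 0,"ry": 0,"rz": 0,"jaw": 1}
  ]
}}

```text
t: 10.32
eef_pos: [610.7, 221.6, 108.1]
tool_rot: [0.257, -0.077, 0.963, 0.021]
ft_force: [-1.0, -0.3, 0.7]
width: 85.2
grip_force: 0.0
```

Emit:
{"fn": "step_arm", "kwargs": {
  "commands": [
    {"x": 0,"y": 0,"z": 0,"rx": 0,"ry": 0,"rz": 0,"jaw": -1},
    {"x": 0,"y": 0,"z": 0,"rx": 0,"ry": 0,"rz": 0,"jaw": -1},
    {"x": 0,"y": 0,"z": 0,"rx": 0,"ry": 0,"rz": 0,"jaw": -1},
    {"x": 0,"y": 0,"z": 0,"rx": 0,"ry": 0,"rz": 0,"jaw": -1},
    {"x": 0,"y": 0,"z": 0,"rx": 0,"ry": 0,"rz": 0,"jaw": -1},
    {"x": 0,"y": 0,"z": 0,"rx": 0,"ry": 0,"rz": 0,"jaw": -1}
  ]
}}

```text
t: 11.08
eef_pos: [611.1, 221.4, 109.5]
tool_rot: [0.258, -0.078, 0.963, 0.021]
ft_force: [-3.9, -2.5, 6.2]
width: 11.4
grip_force: 34.5
```

```bash
python3 -c "
from h import *
rk();plan(rack(0,100,12),Rrack)"
```

```text
rack frame [-0.1 21.6 14.5] q [ 0.11  0.53 -0.71  2.03  1.3   0.49  0.17]
at [611.1 221.4 109.5] turn [-0.     0.001  0.001] rows 1 [-0.     0.001  0.001]
then shift [-0.001  0.784  0.025] rows 2 [-0.     0.392  0.012]
```

Emit:
{"fn": "step_arm", "kwargs": {
  "commands": [
    {"x": 0,"y": 0.15,"z": -0.02,"rx": 0,"ry": 0,"rz": 0,"jaw": -1},
    {"x": 0,"y": 0.15,"z": 0,"rx": 0,"ry": 0,"rz": 0,"jaw": -1},
    {"x": 0,"y": 0.15,"z": 0,"rx": 0,"ry": 0,"rz": 0,"jaw": -1},
    {"x": 0,"y": 0.15,"z": 0,"rx": 0,"ry": 0,"rz": 0,"jaw": -1},
    {"x": 0,"y": 0.07,"z": 0,"rx": 0,"ry": 0,"rz": 0,"jaw": -1},
    {"x": 0,"y": 0,"z": 0,"rx": 0,"ry": 0,"rz": 0,"jaw": -1}
  ]
}}

```text
t: 11.82
eef_pos: [599.8, 287.3, 110.2]
tool_rot: [0.258, -0.078, 0.963, 0.021]
ft_force: [15.3, 4.2, -17.8]
width: 11.4
grip_force: 31.5
```

```bash
python3 -c "
from h import *
rk();print(tool()[2]['ft_force'],tool()[2]['width'])"
```

```text
rack frame [-0.3 88.5 15.4] q [-0.01  0.56 -0.72  1.98  1.3   0.58  0.08]
[ 15.33448629   4.17079359 -17.82992011] 11.35112944426869
```

Emit:
{"fn": "step_arm", "kwargs": {
  "commands": [
    {"x": 0,"y": 0.03,"z": 0.013,"rx": 0,"ry": 0,"rz": 0,"jaw": -1},
    {"x": 0,"y": 0.03,"z": 0,"rx": 0,"ry": 0,"rz": 0,"jaw": -1},
    {"x": 0,"y": 0.02,"z": 0,"rx": 0,"ry": 0,"rz": 0,"jaw": -1},
    {"x": 0,"y": 0,"z": 0,"rx": 0,"ry": 0,"rz": 0,"jaw": -1}
  ]
}}

```text
t: 12.32
eef_pos: [598.6, 295.9, 109.9]
tool_rot: [0.258, -0.078, 0.963, 0.021]
ft_force: [0.0, 0.5, 2.8]
width: 11.8
grip_force: 35.3
```

```bash
python3 -c "
from h import *
rk();print(tool()[2]['ft_force']@np.c_[xs,v,n],tool()[2]['width'])"
```

```text
rack frame [-0.2 97.1 15.1] q [-0.03  0.57 -0.72  1.97  1.3   0.59  0.07]
[1.46746406 0.53672321 2.34194986] 11.82038057976699
```

Emit:
{"fn": "step_arm", "kwargs": {
  "commands": [
    {"x": 0,"y": 0.03,"z": 0,"rx": 0,"ry": 0,"rz": 0,"jaw": -1},
    {"x": 0,"y": 0.02,"z": 0,"rx": 0,"ry": 0,"rz": 0,"jaw": -1},
    {"x": 0,"y": 0,"z": 0,"rx": 0,"ry": 0,"rz": 0,"jaw": -1}
  ]
}}

```text
t: 12.7
eef_pos: [598.0, 299.9, 109.9]
tool_rot: [0.258, -0.078, 0.963, 0.02]
ft_force: [-2.2, -5.3, 7.7]
width: 11.4
grip_force: 36.2
```

```bash
python3 -c "
from h import *
rk();print(tool()[2]['ft_force']@np.c_[xs,v,n],tool()[2]['width'])"
```

```text
rack frame [ -0.2 101.2  15. ] q [-0.03  0.57 -0.72  1.97  1.3   0.59  0.06]
[ 1.22763374 -4.87201407  8.12642944] 11.419107430849314
```

Emit:
{"fn": "step_arm", "kwargs": {
  "commands": [
    {"x": 0,"y": 0.03,"z": 0,"rx": 0,"ry": 0,"rz": 0,"jaw": -1},
    {"x": 0,"y": 0,"z": 0,"rx": 0,"ry": 0,"rz": 0,"jaw": -1}
  ]
}}

```text
t: 12.95
eef_pos: [598.1, 300.0, 109.7]
tool_rot: [0.258, -0.077, 0.963, 0.018]
ft_force: [-8.6, -21.0, 17.8]
width: 11.4
grip_force: 38.0
```

```bash
python3 -c "
from h import *
rk();print(tool()[2]['ft_force']@np.c_[xs,v,n],tool()[2]['width'])"
```

```text
rack frame [ -0.2 101.3  14.7] q [-0.04  0.57 -0.72  1.97  1.3   0.6   0.06]
[ -1.40015059 -19.31829123  21.31763661] 11.372036214804623
```

Emit:
{"fn": "step_arm", "kwargs": {
  "commands": [
    {"x": 0,"y": -0.03,"z": 0,"rx": 0,"ry": 0,"rz": 0,"jaw": 0},
    {"x": 0,"y": 0,"z": 0,"rx": 0,"ry": 0,"rz": 0,"jaw": 0},
    {"x": 0,"y": 0,"z": 0,"rx": 0,"ry": 0,"rz": 0,"jaw": 0},
    {"x": 0,"y": 0,"z": -0.5,"rx": 0,"ry": 0,"rz": 0,"jaw": 0},
    {"x": 0,"y": 0,"z": -0.5,"rx": 0,"ry": 0,"rz": 0,"jaw": 0},
    {"x": 0,"y": 0,"z": -0.5,"rx": 0,"ry": 0,"rz": 0,"jaw": 0},
    {"x": 0,"y": 0,"z": 0,"rx": 0,"ry": 0,"rz": 0,"jaw": 0}
  ]
}}

```text
t: 13.82
eef_pos: [523.4, 289.4, 242.9]
tool_rot: [0.261, -0.079, 0.962, 0.021]
ft_force: [1.2, 0.0, -0.7]
width: 42.8
grip_force: 0.0
```

```bash
python3 -c "
from h import *
rk();plan(np.array([537.6,-295.6,225]),down(np.radians(80)))"
```

```text
rack frame [  1.  102.8 167.8] q [ 0.17  0.26 -0.97  2.03  0.86  0.67  0.39]
at [523.4 289.4 242.9] turn [0.113 0.667 0.42 ] rows 4 [0.028 0.167 0.105]
then shift [-1.156 -5.737  0.179] rows 12 [-0.096 -0.478  0.015]
```

Emit:
{"fn": "step_arm", "kwargs": {
  "commands": [
    {"x": 0,"y": 0,"z": 0,"rx": 0.028,"ry": 0.167,"rz": 0.105,"jaw": 0},
    {"x": 0,"y": 0,"z": 0,"rx": 0.028,"ry": 0.167,"rz": 0.105,"jaw": 0},
    {"x": 0,"y": 0,"z": 0,"rx": 0.028,"ry": 0.167,"rz": 0.105,"jaw": 0},
    {"x": 0,"y": 0,"z": 0,"rx": 0.028,"ry": 0.167,"rz": 0.105,"jaw": 0},
    {"x": -0.096,"y": -0.478,"z": 0,"rx": 0,"ry": 0,"rz": 0,"jaw": 0},
    {"x": -0.096,"y": -0.478,"z": 0,"rx": 0,"ry": 0,"rz": 0,"jaw": 0},
    {"x": -0.096,"y": -0.478,"z": 0,"rx": 0,"ry": 0,"rz": 0,"jaw": 0},
    {"x": -0.096,"y": -0.478,"z": 0,"rx": 0,"ry": 0,"rz": 0,"jaw": 0},
    {"x": -0.096,"y": -0.478,"z": 0,"rx": 0,"ry": 0,"rz": 0,"jaw": 0}
  ]
}}

```text
t: 14.95
eef_pos: [529.2, 42.8, 238.7]
tool_rot: [-0.003, 0.088, 0.996, -0.001]
ft_force: [0.4, 0.1, 0.2]
width: 42.7
grip_force: 0.0
```

Emit:
{"fn": "step_arm", "kwargs": {
  "commands": [
    {"x": -0.096,"y": -0.478,"z": 0,"rx": 0,"ry": 0,"rz": 0,"jaw": 0},
    {"x": -0.096,"y": -0.478,"z": 0,"rx": 0,"ry": 0,"rz": 0,"jaw": 0},
    {"x": -0.096,"y": -0.478,"z": 0,"rx": 0,"ry": 0,"rz": 0,"jaw": 0},
    {"x": -0.096,"y": -0.478,"z": 0,"rx": 0,"ry": 0,"rz": 0,"jaw": 0},
    {"x": -0.096,"y": -0.478,"z": 0,"rx": 0,"ry": 0,"rz": 0,"jaw": 0},
    {"x": 0,"y": 0,"z": 0,"rx": 0,"ry": 0,"rz": 0,"jaw": 0}
  ]
}}

```text
t: 15.7
eef_pos: [534.2, -203.2, 237.9]
tool_rot: [-0.004, 0.091, 0.996, -0.0]
ft_force: [0.2, 1.0, -0.9]
width: 42.8
grip_force: 0.0
```

```bash
python3 -c "
from h import *
rk();plan(np.array([537.6,-295.6,225]),down(np.radians(80)))
p,d=cams.capture('top');np.save('pics/top1.npy',d);cv2.imwrite('pics/top1.png',p)
cv2.imwrite('pics/rack1.png',cv2.resize(p[140:255,80:275],None,fx=4,fy=4,interpolation=cv2.INTER_CUBIC))
print('bore',(pix('top',[rack(0,-100,0),rack(0,-30,0),rack(-21.25,-30,0),rack(21.25,-30,0)])-[80,140])*4+1.5)"
```

```text
rack frame [ -60.6 -385.2  197.7] q [ 1.01  0.47 -0.93  1.71  0.4   1.17  1.36]
at [ 534.2 -203.2  237.9] turn [-0.002 -0.009 -0.009] rows 1 [-0.002 -0.009 -0.009]
then shift [-0.194 -0.904  0.129] rows 2 [-0.097 -0.452  0.065]
bore [[610.60271136 246.9438193 ]
 [442.77623209 270.71113819]
 [454.64945115 317.3816885 ]
 [430.65702097 223.07365681]]
```

View pics/rack1.png

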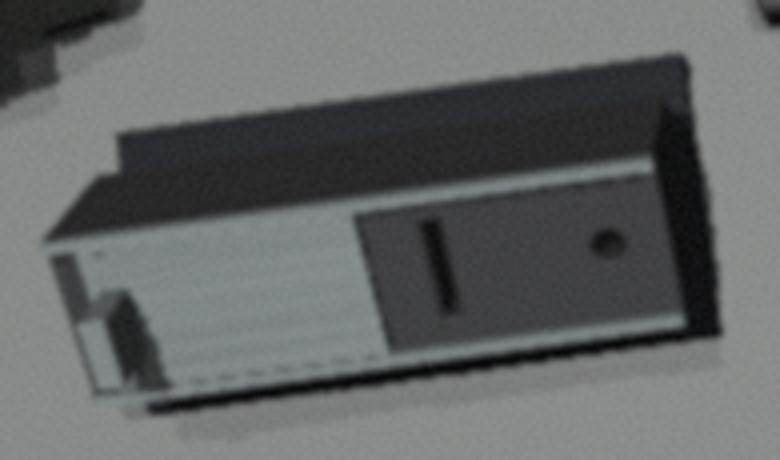

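The crop shows the cover fully open. The slot centre is about (439,266) and the bore about (608,243) in crop pixels. Both sit roughly 1 px from the prediction, which puts them about +1.8 mm in rack x and +0.9 mm in y, so I'll correct for that and go to the scraper.

Emit:
{"fn": "step_arm", "kwargs": {
  "commands": [
    {"x": -0.097,"y": -0.452,"z": 0,"rx": -0.002,"ry": -0.009,"rz": -0.009,"jaw": 0},
    {"x": -0.097,"y": -0.452,"z": 0,"rx": 0,"ry": 0,"rz": 0,"jaw": 0},
    {"x": 0,"y": 0,"z": 0,"rx": 0,"ry": 0,"rz": 0,"jaw": 0},
    {"x": 0,"y": 0,"z": 0,"rx": 0,"ry": 0,"rz": 0,"jaw": 0}
  ]
}}

```text
t: 16.25
eef_pos: [538.9, -289.9, 239.1]
tool_rot: [0.001, 0.083, 0.997, 0.001]
ft_force: [-1.0, 0.3, -0.1]
width: 42.7
grip_force: 0.0
```

```bash
cat >> h.py <<'E'
C=C+1.8*xs+.9*v
E
python3 -c "
from h import *
rk();plan(np.array([537.5,-295.6,101]),down(np.radians(80)))
print(pix('top',[rack(0,-30,0),rack(0,-100,0)]))"
```

```text
rack frame [ -69.8 -472.4  203.4] q [ 1.09  0.53 -0.9   1.62  0.44  1.2   1.5 ]
at [ 538.9 -289.9  239.1] turn [0.002 0.001 0.01 ] rows 1 [0.002 0.001 0.01 ]
then shift [ 0.003 -0.059  1.381] rows 3 [ 0.001 -0.02   0.46 ]
[[189.52558388 206.37984886]
 [231.51709441 200.43181709]]
```

Emit:
{"fn": "step_arm", "kwargs": {
  "commands": [
    {"x": 0.003,"y": -0.06,"z": 0.3,"rx": 0.002,"ry": 0.001,"rz": 0.01,"jaw": 0},
    {"x": 0,"y": 0,"z": 0.4,"rx": 0,"ry": 0,"rz": 0,"jaw": 0},
    {"x": 0,"y": 0,"z": 0.4,"rx": 0,"ry": 0,"rz": 0,"jaw": 0},
    {"x": 0,"y": 0,"z": 0.28,"rx": 0,"ry": 0,"rz": 0,"jaw": 0},
    {"x": 0,"y": 0,"z": 0,"rx": 0,"ry": 0,"rz": 0,"jaw": 0},
    {"x": 0,"y": 0,"z": 0,"rx": 0,"ry": 0,"rz": 0,"jaw": 0}
  ]
}}

```text
t: 17.0
eef_pos: [538.2, -296.6, 102.9]
tool_rot: [0.001, 0.087, 0.996, -0.001]
ft_force: [0.6, -0.2, 0.2]
width: 42.8
grip_force: 0.0
```

Emit:
{"fn": "step_arm", "kwargs": {
  "commands": [
    {"x": 0,"y": 0,"z": 0,"rx": 0,"ry": 0,"rz": 0,"jaw": -1},
    {"x": 0,"y": 0,"z": 0,"rx": 0,"ry": 0,"rz": 0,"jaw": -1},
    {"x": 0,"y": 0,"z": 0,"rx": 0,"ry": 0,"rz": 0,"jaw": -1},
    {"x": 0,"y": 0,"z": 0,"rx": 0,"ry": 0,"rz": 0,"jaw": -1},
    {"x": 0,"y": 0,"z": 0,"rx": 0,"ry": 0,"rz": 0,"jaw": -1}
  ],
  "newtons": 50
}}

```text
t: 17.62
eef_pos: [537.9, -297.2, 102.7]
tool_rot: [0.001, 0.088, 0.996, -0.001]
ft_force: [-1.3, 1.9, 7.6]
width: 13.5
grip_force: 48.8
```

```bash
python3 -c "
from h import *
rk();print(tool()[2]['ft_force'])
plan(np.array([537.5,-295.6,101]),down(np.radians(80)))"
```

```text
rack frame [-139.8 -479.4   86.3] q [ 1.03  0.68 -0.8   1.72  0.57  0.98  1.41]
[-1.34870936  1.90862848  7.56551174]
at [ 537.9 -297.2  102.7] turn [-0.001  0.003 -0.002] rows 1 [-0.001  0.003 -0.002]
then shift [0.007 0.015 0.017] rows 1 [0.007 0.015 0.017]
```

Emit:
{"fn": "step_arm", "kwargs": {
  "commands": [
    {"x": 0,"y": 0,"z": -0.15,"rx": 0,"ry": 0,"rz": 0,"jaw": -1},
    {"x": 0,"y": 0,"z": -0.25,"rx": 0,"ry": 0,"rz": 0,"jaw": -1},
    {"x": 0,"y": 0,"z": -0.5,"rx": 0,"ry": 0,"rz": 0,"jaw": -1},
    {"x": 0,"y": 0,"z": -0.5,"rx": 0,"ry": 0,"rz": 0,"jaw": -1},
    {"x": 0,"y": 0,"z": -0.5,"rx": 0,"ry": 0,"rz": 0,"jaw": -1},
    {"x": 0,"y": 0,"z": 0,"rx": 0,"ry": 0,"rz": 0,"jaw": -1}
  ]
}}

```text
t: 18.38
eef_pos: [538.5, -297.2, 296.3]
tool_rot: [0.003, 0.088, 0.996, -0.002]
ft_force: [-0.0, -0.2, -1.5]
width: 13.6
grip_force: 48.8
```

```bash
python3 -c "
from h import *
rk();print(tool()[2]['ft_force'],tool()[2]['width'])
plan(rack(0.7,-31,200),Rrack)"
```

```text
rack frame [ -42.6 -479.6  253.7] q [ 1.11  0.49 -0.92  1.54  0.4   1.3   1.54]
[-0.011311   -0.16304184 -1.52490577] 13.55429444982857
at [ 538.5 -297.2  296.3] turn [-0.118 -0.653 -0.418] rows 4 [-0.029 -0.163 -0.104]
then shift [-0.433  4.486  0.537] rows 10 [-0.043  0.449  0.054]
```

Emit:
{"fn": "step_arm", "kwargs": {
  "commands": [
    {"x": 0,"y": 0.45,"z": 0,"rx": 0,"ry": 0,"rz": 0,"jaw": -1},
    {"x": 0,"y": 0.4,"z": 0,"rx": 0,"ry": 0,"rz": 0,"jaw": -1},
    {"x": 0,"y": 0.4,"z": 0,"rx": 0,"ry": 0,"rz": 0,"jaw": -1},
    {"x": 0,"y": 0.4,"z": 0,"rx": 0,"ry": 0,"rz": 0,"jaw": -1},
    {"x": 0,"y": 0.4,"z": 0,"rx": 0,"ry": 0,"rz": 0,"jaw": -1},
    {"x": 0,"y": 0,"z": 0,"rx": -0.029,"ry": -0.163,"rz": -0.104,"jaw": -1},
    {"x": 0,"y": 0,"z": 0,"rx": -0.029,"ry": -0.163,"rz": -0.104,"jaw": -1},
    {"x": 0,"y": 0,"z": 0,"rx": -0.029,"ry": -0.163,"rz": -0.104,"jaw": -1},
    {"x": 0,"y": 0,"z": 0,"rx": -0.029,"ry": -0.163,"rz": -0.104,"jaw": -1},
    {"x": 0,"y": 0,"z": 0,"rx": 0,"ry": 0,"rz": 0,"jaw": -1}
  ]
}}

```text
t: 19.62
eef_pos: [571.2, -97.4, 290.2]
tool_rot: [0.254, -0.075, 0.964, 0.021]
ft_force: [0.8, -0.3, -0.0]
width: 13.6
grip_force: 48.8
```

```bash
python3 -c "
from h import *
rk()
plan(rack(0.7,-31,200),Rrack)"
```

```text
rack frame [  10.  -287.6  216.2] q [ 1.35  0.2  -1.25  2.    0.07  0.58  1.84]
at [571.2 -97.4 290.2] turn [-0.001 -0.009 -0.006] rows 1 [-0.001 -0.009 -0.006]
then shift [0.093 2.566 0.162] rows 6 [0.016 0.428 0.027]
```

Emit:
{"fn": "step_arm", "kwargs": {
  "commands": [
    {"x": 0.015,"y": 0.3,"z": 0,"rx": -0.001,"ry": -0.009,"rz": -0.006,"jaw": -1},
    {"x": 0.015,"y": 0.3,"z": 0.02,"rx": 0,"ry": 0,"rz": 0,"jaw": -1},
    {"x": 0.015,"y": 0.4,"z": 0.02,"rx": 0,"ry": 0,"rz": 0,"jaw": -1},
    {"x": 0.015,"y": 0.4,"z": 0.02,"rx": 0,"ry": 0,"rz": 0,"jaw": -1},
    {"x": 0.015,"y": 0.4,"z": 0.02,"rx": 0,"ry": 0,"rz": 0,"jaw": -1},
    {"x": 0.015,"y": 0.4,"z": 0.02,"rx": 0,"ry": 0,"rz": 0,"jaw": -1},
    {"x": 0,"y": 0.36,"z": 0.02,"rx": 0,"ry": 0,"rz": 0,"jaw": -1},
    {"x": 0,"y": 0,"z": 0,"rx": 0,"ry": 0,"rz": 0,"jaw": -1},
    {"x": 0,"y": 0,"z": 0,"rx": 0,"ry": 0,"rz": 0,"jaw": -1}
  ]
}}

```text
t: 20.75
eef_pos: [529.8, 157.3, 277.1]
tool_rot: [0.258, -0.079, 0.963, 0.022]
ft_force: [-0.5, -0.3, -0.7]
width: 12.9
grip_force: 48.9
```

```bash
python3 -c "
from h import *
rk()
plan(rack(0.7,-31,115),Rrack)"
```

```text
rack frame [  3.6 -29.6 204.9] q [ 0.81  0.07 -1.25  2.1   0.38  0.54  1.04]
at [529.8 157.3 277.1] turn [0.004 0.001 0.002] rows 1 [0.004 0.001 0.002]
then shift [ 0.029 -0.014  0.899] rows 2 [ 0.014 -0.007  0.45 ]
```

Emit:
{"fn": "step_arm", "kwargs": {
  "commands": [
    {"x": 0.029,"y": -0.014,"z": 0.4,"rx": 0.004,"ry": 0,"rz": 0.002,"jaw": -1},
    {"x": 0,"y": 0,"z": 0.4,"rx": 0,"ry": 0,"rz": 0,"jaw": -1},
    {"x": 0,"y": 0,"z": 0.23,"rx": 0,"ry": 0,"rz": 0,"jaw": -1},
    {"x": 0,"y": 0,"z": 0,"rx": 0,"ry": 0,"rz": 0,"jaw": -1},
    {"x": 0,"y": 0,"z": 0,"rx": 0,"ry": 0,"rz": 0,"jaw": -1}
  ]
}}

```text
t: 21.38
eef_pos: [575.1, 161.6, 195.1]
tool_rot: [0.259, -0.077, 0.963, 0.02]
ft_force: [-0.3, 0.3, -0.6]
width: 13.6
grip_force: 48.9
```

```bash
python3 -c "
from h import *
rk()
plan(rack(0.7,-31,95),Rrack)
a,_=cams.capture('top');b,_=cams.capture('scene')
z=lambda i,x,y:cv2.convertScaleAbs(cv2.resize(i[y:y+110,x:x+150],None,fx=5,fy=5,interpolation=cv2.INTER_CUBIC)[:,:],alpha=1.8)
f=np.vstack([cv2.resize(z(a,130,145),(400,293)),cv2.resize(z(b,350,195),(400,293))]);cv2.imwrite('pics/chk.png',cv2.hconcat([z(a,130,145)[:, :750]]));
cv2.imwrite('pics/chk2.png',np.hstack([cv2.resize(z(a,130,145),(400,293)),cv2.resize(z(b,350,205),(400,293))]))
print(pix('top',[rack(0,-30,0),rack(-21,-30,0),rack(21,-30,0)]),pix('scene',[rack(0,-30,0),rack(21,-30,0)]))"
```

```text
rack frame [  1.8 -32.6 111.2] q [ 0.46  0.33 -0.97  2.1   0.94  0.5   0.56]
at [575.1 161.6 195.1] turn [-0.002  0.002 -0.002] rows 1 [-0.002  0.002 -0.002]
then shift [0.011 0.016 0.162] rows 1 [0.011 0.016 0.162]
[[189.52558388 206.37984886]
 [192.46976253 217.93060694]
 [186.52108007 194.59241989]] [[416.98474151 293.81807647]
 [416.61745083 296.73925239]]
```

View pics/chk2.png

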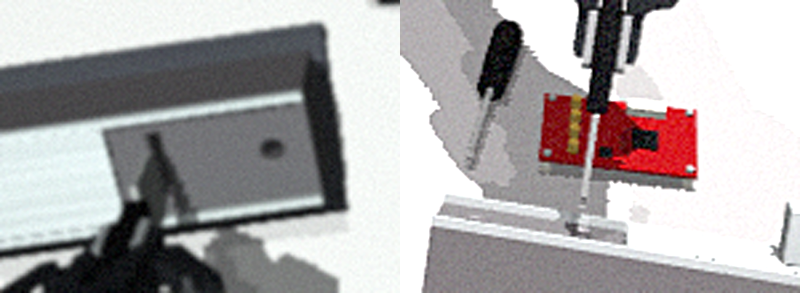

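The top crop shows the blade lined up with the slot's visible upper end at (153,140). The scene crop shows it edge-on, coming down to the slot. I'll descend slowly.

Emit:
{"fn": "step_arm", "kwargs": {
  "commands": [
    {"x": 0.011,"y": 0.016,"z": 0.16,"rx": 0,"ry": 0,"rz": 0,"jaw": -1},
    {"x": 0,"y": 0,"z": 0.08,"rx": 0,"ry": 0,"rz": 0,"jaw": -1},
    {"x": 0,"y": 0,"z": 0.06,"rx": 0,"ry": 0,"rz": 0,"jaw": -1},
    {"x": 0,"y": 0,"z": 0.06,"rx": 0,"ry": 0,"rz": 0,"jaw": -1},
    {"x": 0,"y": 0,"z": 0,"rx": 0,"ry": 0,"rz": 0,"jaw": -1}
  ]
}}

```text
t: 22.1
eef_pos: [591.6, 166.3, 162.2]
tool_rot: [0.258, -0.077, 0.963, 0.021]
ft_force: [0.2, 0.3, -0.3]
width: 13.0
grip_force: 49.1
```

```bash
cat >> h.py <<'E'
def fr(): rk();s=tool()[2];print("force x,y,n",(s['ft_force']@np.c_[xs,v,n]).round(1),"torque",(s['ft_torque']@np.c_[xs,v,n]).round(2),s['width'].round(1))
E
python3 -c "
from h import *
fr();plan(rack(0.7,-31,28),Rrack)"
```

```text
rack frame [  0.1 -30.6  74.1] q [ 0.36  0.41 -0.87  2.08  1.09  0.48  0.43]Traceback (most recent call last):
  File "<string>", line 3, in <module>
    fr();plan(rack(0.7,-31,28),Rrack)
    ~~^^
  File "h.py", line 31, in fr
    def fr(): rk();s=tool()[2];print("force x,y,n",(s['ft_force']@np.c_[xs,v,n]).round(1),"torque",(s['ft_torque']@np.c_[xs,v,n]).round(2),s['width'].round(1))
                                                                                                                                           ^^^^^^^^^^^^^^^^
AttributeError: 'float' object has no attribute 'round'
```

Emit:
{"fn": "step_arm", "kwargs": {
  "commands": [
    {"x": -0.004,"y": 0,"z": 0.08,"rx": 0,"ry": 0,"rz": 0,"jaw": -1},
    {"x": 0,"y": 0,"z": 0.08,"rx": 0,"ry": 0,"rz": 0,"jaw": -1},
    {"x": 0,"y": 0,"z": 0.08,"rx": 0,"ry": 0,"rz": 0,"jaw": -1},
    {"x": 0,"y": 0,"z": 0.08,"rx": 0,"ry": 0,"rz": 0,"jaw": -1},
    {"x": 0,"y": 0,"z": 0.08,"rx": 0,"ry": 0,"rz": 0,"jaw": -1},
    {"x": 0,"y": 0,"z": 0.04,"rx": 0,"ry": 0,"rz": 0,"jaw": -1},
    {"x": 0,"y": 0,"z": 0,"rx": 0,"ry": 0,"rz": 0,"jaw": -1}
  ]
}}

```text
t: 22.98
eef_pos: [613.7, 169.9, 124.2]
tool_rot: [0.258, -0.077, 0.963, 0.021]
ft_force: [-2.2, -0.0, -2.9]
width: 13.4
grip_force: 48.9
```

```bash
sed -i "s/,s\['width'\].round(1))/,s['width'])/" h.py
python3 -c "
from h import *
fr();plan(rack(0.7,-31,28),Rrack)"
```

```text
rack frame [  0.5 -30.6  30.1] q [ 0.27  0.49 -0.77  2.06  1.24  0.46  0.3 ]
force x,y,n [-3.4  0.4 -1.4] torque [-0.03  1.39 -0.02] 13.379208452370516
at [613.7 169.9 124.2] turn [-0.001  0.001 -0.001] rows 1 [-0.001  0.001 -0.001]
then shift [-0.002 -0.004  0.021] rows 1 [-0.002 -0.004  0.021]
```

Emit:
{"fn": "step_arm", "kwargs": {
  "commands": [
    {"x": 0,"y": 0,"z": 0.02,"rx": 0,"ry": 0,"rz": 0,"jaw": -1},
    {"x": 0,"y": 0,"z": 0.01,"rx": 0,"ry": 0,"rz": 0,"jaw": -1},
    {"x": 0,"y": 0,"z": 0,"rx": 0,"ry": 0,"rz": 0,"jaw": -1}
  ]
}}

```text
t: 23.35
eef_pos: [614.9, 170.3, 122.7]
tool_rot: [0.259, -0.077, 0.963, 0.02]
ft_force: [-17.9, -4.9, 17.8]
width: 13.4
grip_force: 52.8
```

```bash
python3 -c "
from h import *
fr()"
```

```text
rack frame [  0.8 -30.3  28.1] q [ 0.27  0.5  -0.77  2.06  1.25  0.45  0.29]
force x,y,n [-7.1 -2.  24.6] torque [-0.38  2.49 -0.05] 13.35001235943629
```

Emit:
{"fn": "step_arm", "kwargs": {
  "commands": [
    {"x": 0,"y": 0,"z": 0,"rx": 0,"ry": 0,"rz": 0,"jaw": -1},
    {"x": 0,"y": 0,"z": 0,"rx": 0,"ry": 0,"rz": 0,"jaw": 0},
    {"x": 0,"y": 0,"z": 0,"rx": 0,"ry": 0,"rz": 0,"jaw": 0},
    {"x": 0,"y": 0,"z": 0,"rx": 0,"ry": 0,"rz": 0,"jaw": 0},
    {"x": 0,"y": 0,"z": -0.3,"rx": 0,"ry": 0,"rz": 0,"jaw": 0},
    {"x": 0,"y": 0,"z": -0.5,"rx": 0,"ry": 0,"rz": 0,"jaw": 0},
    {"x": 0,"y": 0,"z": -0.5,"rx": 0,"ry": 0,"rz": 0,"jaw": 0},
    {"x": 0,"y": 0,"z": -0.4,"rx": 0,"ry": 0,"rz": 0,"jaw": 0},
    {"x": 0,"y": 0,"z": 0,"rx": 0,"ry": 0,"rz": 0,"jaw": 0}
  ]
}}

```text
t: 24.48
eef_pos: [534.2, 154.9, 267.6]
tool_rot: [0.26, -0.075, 0.962, 0.019]
ft_force: [0.8, -0.7, -0.6]
width: 42.6
grip_force: 0.0
```

```bash
python3 -c "
from h import *
fr();plan(np.array([519.8,-70.8,225]),down(np.radians(90)))
b,_=cams.capture('scene');a,d=cams.capture('top');np.save('pics/top2.npy',d)
print(pix('scene',[rack(0,-30,90),rack(0,-30,0)]))
cv2.imwrite('pics/s2.png',cv2.convertScaleAbs(cv2.resize(b[200:320,340:500],None,fx=4,fy=4),alpha=1.5))"
```

```text
rack frame [  2.2 -32.7 194.6] q [ 0.78  0.11 -1.23  2.11  0.48  0.53  0.94]
force x,y,n [ 0.3 -0.8 -0.9] torque [-0.    0.54 -0.02] 42.62987828608303
at [534.2 154.9 267.6] turn [0.049 0.672 0.194] rows 4 [0.012 0.168 0.049]
then shift [ 0.144 -2.257  0.426] rows 5 [ 0.029 -0.451  0.085]
[[424.59221508 242.82532525]
 [416.98474151 293.81807647]]
```

View pics/s2.png

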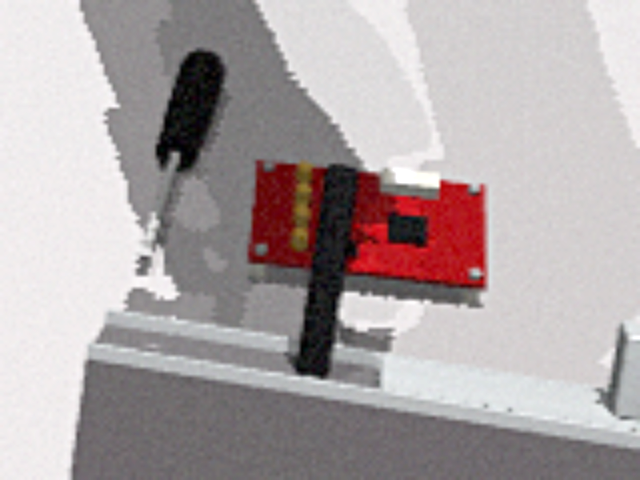

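The scraper stands seated in the slot, with its handle at crop (325,270) where predicted. Next is the probe.

Emit:
{"fn": "step_arm", "kwargs": {
  "commands": [
    {"x": 0,"y": 0,"z": 0,"rx": 0.012,"ry": 0.168,"rz": 0.049,"jaw": 0},
    {"x": 0,"y": 0,"z": 0,"rx": 0.012,"ry": 0.168,"rz": 0.049,"jaw": 0},
    {"x": 0,"y": 0,"z": 0,"rx": 0.012,"ry": 0.168,"rz": 0.049,"jaw": 0},
    {"x": 0,"y": 0,"z": 0,"rx": 0.012,"ry": 0.168,"rz": 0.049,"jaw": 0},
    {"x": 0.029,"y": -0.451,"z": 0.05,"rx": 0,"ry": 0,"rz": 0,"jaw": 0},
    {"x": 0.029,"y": -0.451,"z": 0.05,"rx": 0,"ry": 0,"rz": 0,"jaw": 0},
    {"x": 0.029,"y": -0.451,"z": 0.05,"rx": 0,"ry": 0,"rz": 0,"jaw": 0},
    {"x": 0.029,"y": -0.451,"z": 0.05,"rx": 0,"ry": 0,"rz": 0,"jaw": 0},
    {"x": 0.029,"y": -0.451,"z": 0.05,"rx": 0,"ry": 0,"rz": 0,"jaw": 0},
    {"x": 0,"y": 0,"z": 0,"rx": 0,"ry": 0,"rz": 0,"jaw": 0}
  ]
}}

```text
t: 25.82
eef_pos: [519.3, -72.4, 237.5]
tool_rot: [-0.004, 0.001, 1.0, 0.001]
ft_force: [0.6, 0.1, -0.2]
width: 42.6
grip_force: 0.0
```

```bash
python3 -c "
from h import *
rk();plan(np.array([519.4,-71.5,102]),down(np.radians(90)))"
```

```text
rack frame [ -57.1 -254.6  194.2] q [ 0.96  0.44 -1.11  1.82  0.42  1.16  1.28]
at [519.3 -72.4 237.5] turn [ 0.003 -0.009 -0.003] rows 1 [ 0.003 -0.009 -0.003]
then shift [-1.000e-03  9.000e-03  1.355e+00] rows 3 [-0.     0.003  0.452]
```

Emit:
{"fn": "step_arm", "kwargs": {
  "commands": [
    {"x": 0,"y": 0.01,"z": 0.3,"rx": 0.003,"ry": -0.009,"rz": -0.003,"jaw": 0},
    {"x": 0,"y": 0,"z": 0.4,"rx": 0,"ry": 0,"rz": 0,"jaw": 0},
    {"x": 0,"y": 0,"z": 0.4,"rx": 0,"ry": 0,"rz": 0,"jaw": 0},
    {"x": 0,"y": 0,"z": 0.25,"rx": 0,"ry": 0,"rz": 0,"jaw": 0},
    {"x": 0,"y": 0,"z": 0,"rx": 0,"ry": 0,"rz": 0,"jaw": 0},
    {"x": 0,"y": 0,"z": 0,"rx": 0,"ry": 0,"rz": 0,"jaw": 0}
  ]
}}

```text
t: 26.58
eef_pos: [520.2, -67.0, 105.3]
tool_rot: [0.002, -0.003, 1.0, 0.0]
ft_force: [0.4, 1.1, 0.1]
width: 42.6
grip_force: 0.0
```

Emit:
{"fn": "step_arm", "kwargs": {
  "commands": [
    {"x": 0,"y": 0,"z": 0,"rx": 0,"ry": 0,"rz": 0,"jaw": -1},
    {"x": 0,"y": 0,"z": 0,"rx": 0,"ry": 0,"rz": 0,"jaw": -1},
    {"x": 0,"y": 0,"z": 0,"rx": 0,"ry": 0,"rz": 0,"jaw": -1},
    {"x": 0,"y": 0,"z": 0,"rx": 0,"ry": 0,"rz": 0,"jaw": -1},
    {"x": 0,"y": 0,"z": 0,"rx": 0,"ry": 0,"rz": 0,"jaw": -1}
  ],
  "newtons": 50
}}

```text
t: 27.2
eef_pos: [520.3, -68.6, 105.8]
tool_rot: [0.002, -0.002, 1.0, -0.0]
ft_force: [0.6, -3.1, 6.4]
width: 18.7
grip_force: 48.5
```

```bash
python3 -c "
from h import *
fr();plan(np.array([519.4,-71.5,102]),down(np.radians(90)))"
```

```text
rack frame [-121.6 -251.    79.4] q [ 0.83  0.6  -0.96  1.95  0.62  0.92  1.12]
force x,y,n [ 3.3 -3.1  5.5] torque [-0.77  0.2   0.42] 18.665734950692624
at [520.3 -68.6 105.8] turn [-0.     0.006  0.005] rows 1 [-0.     0.006  0.005]
then shift [ 0.009 -0.029  0.038] rows 1 [ 0.009 -0.029  0.038]
```

Emit:
{"fn": "step_arm", "kwargs": {
  "commands": [
    {"x": 0,"y": 0,"z": -0.15,"rx": 0,"ry": 0,"rz": 0,"jaw": -1},
    {"x": 0,"y": 0,"z": -0.25,"rx": 0,"ry": 0,"rz": 0,"jaw": -1},
    {"x": 0,"y": 0,"z": -0.5,"rx": 0,"ry": 0,"rz": 0,"jaw": -1},
    {"x": 0,"y": 0,"z": -0.5,"rx": 0,"ry": 0,"rz": 0,"jaw": -1},
    {"x": 0,"y": 0,"z": -0.4,"rx": 0,"ry": 0,"rz": 0,"jaw": -1},
    {"x": 0,"y": 0,"z": 0,"rx": 0,"ry": 0,"rz": 0,"jaw": -1}
  ]
}}

```text
t: 27.95
eef_pos: [520.1, -67.6, 288.3]
tool_rot: [0.004, -0.002, 1.0, -0.0]
ft_force: [-0.1, -0.4, -1.0]
width: 18.7
grip_force: 48.7
```

```bash
python3 -c "
from h import *
fr();plan(rack(0.3,-100.5,200),Rrack)"
```

```text
rack frame [ -30.4 -250.   237.4] q [ 1.01  0.38 -1.16  1.77  0.37  1.23  1.32]
force x,y,n [-0.7 -0.4 -0.8] torque [ 0.05 -0.02  0.06] 18.6816784567012
at [520.1 -67.6 288.3] turn [-0.053 -0.656 -0.194] rows 4 [-0.013 -0.164 -0.048]
then shift [-0.307  1.495  0.374] rows 4 [-0.077  0.374  0.093]
```

Emit:
{"fn": "step_arm", "kwargs": {
  "commands": [
    {"x": 0,"y": 0,"z": 0,"rx": -0.013,"ry": -0.164,"rz": -0.048,"jaw": -1},
    {"x": 0,"y": 0,"z": 0,"rx": -0.013,"ry": -0.164,"rz": -0.048,"jaw": -1},
    {"x": 0,"y": 0,"z": 0,"rx": -0.013,"ry": -0.164,"rz": -0.048,"jaw": -1},
    {"x": 0,"y": 0,"z": 0,"rx": -0.013,"ry": -0.164,"rz": -0.048,"jaw": -1},
    {"x": -0.08,"y": 0.3,"z": 0.05,"rx": 0,"ry": 0,"rz": 0,"jaw": -1},
    {"x": -0.08,"y": 0.3,"z": 0.05,"rx": 0,"ry": 0,"rz": 0,"jaw": -1},
    {"x": -0.08,"y": 0.3,"z": 0.05,"rx": 0,"ry": 0,"rz": 0,"jaw": -1},
    {"x": -0.08,"y": 0.3,"z": 0.05,"rx": 0,"ry": 0,"rz": 0,"jaw": -1},
    {"x": 0,"y": 0.3,"z": 0.05,"rx": 0,"ry": 0,"rz": 0,"jaw": -1},
    {"x": 0,"y": 0,"z": 0,"rx": 0,"ry": 0,"rz": 0,"jaw": -1}
  ]
}}

```text
t: 29.2
eef_pos: [533.3, 92.9, 278.3]
tool_rot: [0.23, -0.075, 0.97, 0.026]
ft_force: [-0.6, -0.1, -1.4]
width: 18.6
grip_force: 48.9
```

```bash
python3 -c "
from h import *
fr();plan(rack(0.7,-100.6,105),Rrack)"
```

```text
rack frame [ -1.8 -93.6 209.4] q [ 1.    0.06 -1.25  2.08  0.14  0.58  1.39]
force x,y,n [-1.3 -0.  -0.9] torque [ 0.01  0.59 -0.01] 18.588342920285022
at [533.3  92.9 278.3] turn [ 0.017 -0.072 -0.013] rows 1 [ 0.017 -0.072 -0.013]
then shift [-0.025 -0.07   1.044] rows 3 [-0.008 -0.023  0.348]
```

Emit:
{"fn": "step_arm", "kwargs": {
  "commands": [
    {"x": -0.025,"y": -0.07,"z": 0,"rx": 0.017,"ry": -0.072,"rz": -0.013,"jaw": -1},
    {"x": 0,"y": 0,"z": 0.3,"rx": 0,"ry": 0,"rz": 0,"jaw": -1},
    {"x": 0,"y": 0,"z": 0.3,"rx": 0,"ry": 0,"rz": 0,"jaw": -1},
    {"x": 0,"y": 0,"z": 0.3,"rx": 0,"ry": 0,"rz": 0,"jaw": -1},
    {"x": 0,"y": 0,"z": 0,"rx": 0,"ry": 0,"rz": 0,"jaw": -1},
    {"x": 0,"y": 0,"z": 0,"rx": 0,"ry": 0,"rz": 0,"jaw": -1}
  ]
}}

```text
t: 29.95
eef_pos: [576.0, 88.1, 210.7]
tool_rot: [0.257, -0.075, 0.963, 0.019]
ft_force: [-0.5, -0.9, -0.8]
width: 18.9
grip_force: 49.0
```

```bash
python3 -c "
from h import *
fr();plan(rack(0.7,-100.6,90),Rrack)"
```

```text
rack frame [   0.2 -105.3  130.1] q [ 0.68  0.27 -1.    2.11  0.7   0.44  0.9 ]
force x,y,n [-0.9 -0.8 -0.4] torque [0.02 0.58 0.  ] 18.885746952932212
at [576.   88.1 210.7] turn [-0.006 -0.003 -0.005] rows 1 [-0.006 -0.003 -0.005]
then shift [-0.005  0.047  0.401] rows 1 [-0.005  0.047  0.401]
```

Emit:
{"fn": "step_arm", "kwargs": {
  "commands": [
    {"x": -0.005,"y": 0.047,"z": 0.1,"rx": -0.006,"ry": -0.003,"rz": -0.005,"jaw": -1},
    {"x": 0,"y": 0,"z": 0.15,"rx": 0,"ry": 0,"rz": 0,"jaw": -1},
    {"x": 0,"y": 0,"z": 0.1,"rx": 0,"ry": 0,"rz": 0,"jaw": -1},
    {"x": 0,"y": 0,"z": 0,"rx": 0,"ry": 0,"rz": 0,"jaw": -1},
    {"x": 0,"y": 0,"z": 0,"rx": 0,"ry": 0,"rz": 0,"jaw": -1}
  ]
}}

```text
t: 30.58
eef_pos: [593.4, 95.1, 180.9]
tool_rot: [0.258, -0.077, 0.963, 0.02]
ft_force: [-1.2, 1.2, -1.2]
width: 18.5
grip_force: 49.0
```

```bash
python3 -c "
from h import *
fr();plan(rack(0.7,-100.6,85),Rrack)"
```

```text
rack frame [   1.1 -101.1   95.2] q [ 0.54  0.34 -0.88  2.1   0.85  0.4   0.76]
force x,y,n [-1.4  1.4 -0.5] torque [-0.01  0.64  0.02] 18.492589113717717
at [593.4  95.1 180.9] turn [-0.001  0.001 -0.001] rows 1 [-0.001  0.001 -0.001]
then shift [0.004 0.005 0.102] rows 1 [0.004 0.005 0.102]
```

Tip is about 4 mm above the mouth; entering slowly.

Emit:
{"fn": "step_arm", "kwargs": {
  "commands": [
    {"x": 0.004,"y": 0.005,"z": 0.05,"rx": 0,"ry": 0,"rz": 0,"jaw": -1},
    {"x": 0,"y": 0,"z": 0.05,"rx": 0,"ry": 0,"rz": 0,"jaw": -1},
    {"x": 0,"y": 0,"z": 0.05,"rx": 0,"ry": 0,"rz": 0,"jaw": -1},
    {"x": 0,"y": 0,"z": 0.05,"rx": 0,"ry": 0,"rz": 0,"jaw": -1},
    {"x": 0,"y": 0,"z": 0,"rx": 0,"ry": 0,"rz": 0,"jaw": -1}
  ]
}}

```text
t: 31.2
eef_pos: [602.7, 97.9, 161.8]
tool_rot: [0.257, -0.078, 0.963, 0.021]
ft_force: [-0.0, 0.4, -0.3]
width: 18.8
grip_force: 48.9
```

```bash
python3 -c "
from h import *
fr();plan(rack(0.7,-100.6,31),Rrack)"
```

```text
rack frame [ -0.1 -99.9  73.8] q [ 0.47  0.38 -0.81  2.1   0.94  0.38  0.68]
force x,y,n [-0.1  0.4 -0.3] torque [ 0.07  0.63 -0.03] 18.82549474202212
at [602.7  97.9 161.8] turn [ 0.    -0.002 -0.   ] rows 1 [ 0.    -0.002 -0.   ]
then shift [-0.008 -0.007  0.428] rows 1 [-0.008 -0.007  0.428]
```

Emit:
{"fn": "step_arm", "kwargs": {
  "commands": [
    {"x": -0.006,"y": -0.004,"z": 0.07,"rx": 0,"ry": 0,"rz": 0,"jaw": -1},
    {"x": 0,"y": 0,"z": 0.07,"rx": 0,"ry": 0,"rz": 0,"jaw": -1},
    {"x": 0,"y": 0,"z": 0.07,"rx": 0,"ry": 0,"rz": 0,"jaw": -1},
    {"x": 0,"y": 0,"z": 0.07,"rx": 0,"ry": 0,"rz": 0,"jaw": -1},
    {"x": 0,"y": 0,"z": 0.07,"rx": 0,"ry": 0,"rz": 0,"jaw": -1},
    {"x": 0,"y": 0,"z": 0.05,"rx": 0,"ry": 0,"rz": 0,"jaw": -1},
    {"x": 0,"y": 0,"z": 0,"rx": 0,"ry": 0,"rz": 0,"jaw": -1}
  ]
}}

```text
t: 32.08
eef_pos: [623.0, 100.7, 127.5]
tool_rot: [0.257, -0.078, 0.963, 0.021]
ft_force: [-2.6, 3.4, -3.9]
width: 18.5
grip_force: 48.6
```

```bash
python3 -c "
from h import *
fr()"
```

```text
rack frame [   0.5 -100.3   33.8] q [ 0.36  0.45 -0.69  2.07  1.09  0.34  0.55]
force x,y,n [-3.7  3.8 -2.4] torque [ 1.06  1.19 -0.02] 18.49645530388006
```

Emit:
{"fn": "step_arm", "kwargs": {
  "commands": [
    {"x": 0,"y": 0,"z": 0.03,"rx": 0,"ry": 0,"rz": 0,"jaw": -1},
    {"x": 0,"y": 0,"z": 0.01,"rx": 0,"ry": 0,"rz": 0,"jaw": -1},
    {"x": 0,"y": 0,"z": 0,"rx": 0,"ry": 0,"rz": 0,"jaw": -1}
  ]
}}

```text
t: 32.45
eef_pos: [624.9, 100.7, 125.4]
tool_rot: [0.258, -0.077, 0.963, 0.02]
ft_force: [-23.3, -1.7, 23.9]
width: 19.1
grip_force: 51.9
```

```bash
python3 -c "
from h import *
fr()"
```

```text
rack frame [   1.1 -100.6   31.1] q [ 0.35  0.46 -0.68  2.07  1.1   0.34  0.53]
force x,y,n [-8.2  2.1 32.3] torque [ 0.48  2.51 -0.04] 19.05271922597494
```

Emit:
{"fn": "step_arm", "kwargs": {
  "commands": [
    {"x": 0,"y": 0,"z": 0,"rx": 0,"ry": 0,"rz": 0,"jaw": -1},
    {"x": 0,"y": 0,"z": 0,"rx": 0,"ry": 0,"rz": 0,"jaw": 0},
    {"x": 0,"y": 0,"z": 0,"rx": 0,"ry": 0,"rz": 0,"jaw": 0},
    {"x": 0,"y": 0,"z": 0,"rx": 0,"ry": 0,"rz": 0,"jaw": 0},
    {"x": 0,"y": 0,"z": -0.3,"rx": 0,"ry": 0,"rz": 0,"jaw": 0},
    {"x": 0,"y": 0,"z": -0.5,"rx": 0,"ry": 0,"rz": 0,"jaw": 0},
    {"x": 0,"y": 0,"z": -0.5,"rx": 0,"ry": 0,"rz": 0,"jaw": 0},
    {"x": 0,"y": 0,"z": -0.4,"rx": 0,"ry": 0,"rz": 0,"jaw": 0},
    {"x": 0,"y": 0,"z": 0,"rx": 0,"ry": 0,"rz": 0,"jaw": 0}
  ]
}}

```text
t: 33.58
eef_pos: [552.4, 84.8, 258.3]
tool_rot: [0.26, -0.074, 0.963, 0.02]
ft_force: [-0.6, -0.2, 0.2]
width: 42.6
grip_force: 0.0
```

```bash
python3 -c "
from h import *
fr()
b,_=cams.capture('scene')
print(pix('scene',[rack(0,-30,90),rack(0,-100,90),rack(0,-100,0)]))
cv2.imwrite('pics/s3.png',cv2.convertScaleAbs(cv2.resize(b[200:320,340:530],None,fx=4,fy=4),alpha=1.5))"
```

```text
rack frame [   3.4 -104.8  183.2] q [ 0.92  0.13 -1.21  2.12  0.39  0.48  1.18]
force x,y,n [-0.4 -0.1  0.5] torque [-0.04  0.56  0.01] 42.63190138249354
[[424.59221508 242.82532525]
 [383.74005184 236.82421428]
 [376.78292253 287.31644722]]
```

View pics/s3.png

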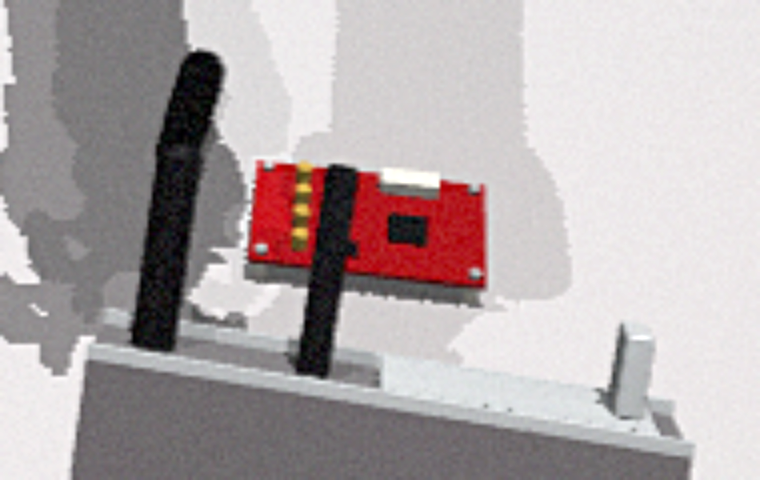

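Both tools stand seated. The probe's top is at crop (178,148) and the scraper's at (340,168), both where predicted, and the cover is open.

```bash
python3 -c "
from station import manip
print(manip.hand_in())"
```

```text
the job is handed in; nothing more can be done
None
```

I opened the cover to its stop, seated the scraper in the slot and then the probe in the bore, and handed the job in at about 34 s; the hand-in gave no verdict, and I saw no contact with the mug, jar, spool, board or screwdriver.

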